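# Seat an ignition module in the engine test dock with its ejector levers

## Robot

A 6-joint arm with a two-finger parallel gripper is mounted at the origin on the work surface. World frame = base frame: x ahead of the robot, y to its left, z up, the work surface at z = 0. Lengths are in mm, angles in rad, forces in N, time in s.
With the tool pointing down it reaches from about 350 to 925 mm from the base axis. Payload 6.4 kg.
Tool frame: the origin (TCP) lies between the finger pads; the fingertips stand 19 mm ahead of it and the grasp point (between the pads) is the TCP; x points along the fingers, y is the direction in which the jaws open and shut, and the axes are right-handed (so a half turn about x gives the same grasp; the last joint's range is limited). The gripper opens to 94 mm and grips with 3 to 60 N. Pads are 16 mm wide; open, the fingers measure 119 mm over their backs; the gripper's body (75 mm by 177 mm) begins 78 mm behind the grasp point.
Start: joints at [-1.366, 0.245, 1.558, -0, 1.339, -0.174], TCP at [240.379, -603.93, 224.455] pointing down, gripper open.
Joint ranges: [-3.13, 3.13], [-1.02, 2.26], [0.13, 2.54], [-0.95, 4.09], [0.21, 2.88], [-2.74, 2.74]. Speed limits (rad/s): [2.57, 2.57, 3.14, 3.14, 3.14, 3.14].

## Interface

Orientations are given as a unit quaternion [x, y, z, w].
In Python, from plant import readout, camera, calibration, ticket, spotter gives the robot as it stands.
- The arm moves only by the tool play_rows, never from a script. Its argument "commands" is a list that holds one entry, the list of rows, each a list of 7 numbers: the shift along the world's x, y, z in mm, then the turn, a rotation vector about the world's x, y, z in degrees, then the finger opening in mm, from 0 to 94. A call has 1 to 5 rows; each row shifts and turns the commanded pose from where the row before left it; what a row does not reach is not made up. A row lasts 1/12 s, in which the tool goes at most 41.7 mm and 7.16 degrees, less where a joint would pass 70% of its speed; a pose out of reach is approached as far as the arm can. A call is refused whole if a number of a shift passes 41.7 or a number of a turn 7.16, either way. A call with a gripper value outside its range is refused whole. The fingers move at their own pace and stop on an object; the grip force is fixed at half the most. Time passes only in rows, so rows that do not move let the fingers close. It gives the time, the measured TCP pose, the force and the opening at its end, in the units of the state.
- readout.state(): the state, without advancing time (a new reading comes with each control period).
- camera(name): name is "scene" or "top" or "wrist"; returns the picture (480x640x3 uint8, blue, green, red); there is no depth.
- calibration(name): a dict with "fov_y" (degrees; the focal length in pixels is half the picture's height over the tangent of half this angle, whatever the lens; pixels are square), "cx", "cy" (the principal point, pixels), "position" and "rotation" of the camera in the world. Camera axes: x right, y down, z forward; pixel columns grow to the right and rows downward; lengths in mm; the calibration is good to about 2 mm. A picture is of the moment at which its call begins: read the wrist's pose just before it. calibration takes no time and is no camera call; for the wrist camera it gives the pose at the moment of the call.
- ticket.close_job(): hands the job in, once; it reports no verdict.
Trained networks look in the newest picture that a camera, given by its name, has taken for a name from the list of things; names that differ only in an ending like _2 or _b are one class to them, and where a whole thing is asked for, a point or a joint stands for the part that bears it (a point fixed in the world has none). Each returns a list of dicts, best first, with "score" (0 to 1); they miss things now and then, are a little off and sometimes report something else, mostly with a low value. They report only what shows in the picture. A call takes as long as a camera call. They do not tell look-alikes from the thing itself.
- spotter.recognise(camera, name): "bbox" ([left, top, width, height] in pixels, round what is visible of it).
- spotter.regions_of(camera, name): "mask" (480x640 bool, what is visible of it) and "bbox" ([left, top, width, height] in pixels, round what is visible of it).
The state is a dict: "time": time; "joint_pos": joint angles; "joint_vel": joint speeds; "joint_torque": joint torques, N m; "tcp_pos": TCP position; "eef_rot": TCP orientation; "wrist_force": force on the tool from outside, world axes, zero at the start; "torque": the same for the moment, N m; "grip_width": finger opening in mm.
Only numpy, scipy, OpenCV 4.12 (cv2) and the standard library are available. Lean on these libraries where they do the work, as an engineer would, in place of code of your own. Each camera call takes 0.05 s, during which the arm holds its last target. There are 200 camera calls.

## Task

Take the ignition module from its wooden rest, lower it into the slot of the test dock until it stands on the jaws of the two open ejector levers, and let go of it. Then swing both ejector levers inward, first each part of the way and then each as far as it will go, pushing firmly but gently so as not to strain the dock, until they give no more and have drawn both ends of the module fully home onto the dock's stops; do not press the module itself down. Leave the other things on the bench where they are.

Things in the scene. Friction and masses are not known exactly. Their poses are not given: they have to be found in the camera images.
- module: Upright flat aluminium case 16 thick (x), 120 wide (y), about 0.35 kg; both ways round alike. mm above its origin (centre of the tongue's lower edge, z up): steel tongue 0 to 26, 6 thick, 102 wide, round nose; case 26 to 110; rubber grip strips on both faces 84 to 106, grasp there from above across the 16; a round steel lug (8 across) at both ends, 40 up, 70 from the middle.
- rest: fixed wooden block, 64 (x) by 160 (y) by 32 high, with a slot 10 wide along its y in which the module stands at the start (module origin 6 above the bench). Origin: centre of its underside.
- dock: Fixed dock, origin centre of underside, z up. Base 80 (x) by 250 (y); socket top 40 high, slot 9 wide, 105 long along y. Cheeks 19 apart guide the ends of the module's case, 75 high, flaring up to 90. Home is where the case lands on two brass stop screws, set 0 to 5 above the socket top, unlike each other and not measured: feel for them. Over 25 N on dock or lever strains it.
- seat (a point): Lowest possible place of the module's origin: 14 above the dock's origin, on its axis, with the dock's axes. The module first stands 14 to 19 higher, on the lever jaws, leaning a little if the levers differ. Home, on the stop screws, it is 0 to 5 higher. Sprung contacts grip the tongue over the last 6: seating takes 15 to 40 N in all, 3 to 9 N at a lever pad, and then it stays.
- lever_a (a joint): Ejector lever at the dock's +y end: 0 = upright, grows as the handle swings outward (dock's +y); limits -0.15 and 0.84. Starts at 0.70 to 0.80; resists with about 2 N at the pad, stays where left. Its jaws take the lug, 18 from the pivot, and press it down; once the module is on its stop it gives no more, at -0.13 to 0.19. Shut one alone and the other end rides up: first bring both to about 0.25.
- lever_b (a joint): the same for the lever at the dock's -y end; grows as the handle swings outward (toward the dock's -y).
- lever_a_pivot (a point): hinge axis of lever_a (parallel to the dock's x): 88 from the dock's middle along its +y, 54 above its underside.
- lever_b_pivot (a point): hinge axis of lever_b: 88 from the dock's middle along its -y, 54 above its underside.
- lever_a_tip (a point): middle of lever_a's black pad, 70 from the pivot along the handle. The pad is 26 wide (dock x), 10 thick, 26 long along the handle; the handle below it is 11 wide and 7 thick. Push along the pad's arc about the pivot: a level straight push binds on the open, leaning pad.
- lever_b_tip (a point): middle of lever_b's pad, same sizes as lever_a's.
- screwdriver: screwdriver lying on the bench, about 200 long; a bystander. Sizes in mm.
- bolt_cup: open steel cup, 64 across, 55 high; a bystander. Sizes in mm.
- piston: aluminium piston standing on the bench, 54 across, 47 high; a bystander. Sizes in mm.
- bearing: steel bearing ring lying flat, 52 across, 16 high; a bystander. Sizes in mm.
- spanner: open spanner lying on the bench; a bystander. Sizes in mm.
- socket: steel spanner socket standing on end, 24 across, 38 high; a bystander. Sizes in mm.
- oil: yellow bottle with black cap, 60 across, 130 high; a bystander. Sizes in mm.
- hammer: hammer lying on the bench; a bystander. Sizes in mm.
There are look-alikes about, which are no part of the job. Several things have the shape of the module; the one meant has the colours described above.

How it is judged (in metres and radians):
On the way:
1. the module stands in the dock's slot on the jaws of the two open levers, let go (z of module in the frame of seat between 0.01 and 0.021 m and x of module in the frame of seat between -0.004 and 0.004 m and y of module in the frame of seat between -0.006 and 0.006 m and angle between the y axis of module and the y axis of dock, either way round below 0.1 rad and value of joint each of lever_a, lever_b above 0.4 rad and contact force between the fingers and module below 0.1 N), for 0.2 s.
At the end, for the whole second after the job is handed in: The module is fully home: it rests on both of the dock's stop screws (less than 0.8 mm between each screw and the case), less than 6.5 mm above and 2 mm below the seat point, along the slot, upright within 3 degrees, both levers swung in (less than 0.25 rad from upright), at rest (z of each of stop_a_c0, stop_b_c0 in the frame of module above 0.0192 m and z of module in the frame of seat between -0.002 and 0.0065 m and x of module in the frame of seat between -0.004 and 0.004 m and y of module in the frame of seat between -0.006 and 0.006 m and angle between module's own z axis and vertical below 0.06 rad and angle between the y axis of module and the y axis of dock, either way round below 0.1 rad and value of joint each of lever_a, lever_b below 0.25 rad and linear speed of module below 0.01 m/s); the robot touches nothing.
It fails at once if the dock or its levers are pushed with more than 25 N (contact force between any of the fingers, the arm and dock above 25 N).
It fails at once if the module itself is touched by the robot when it is less than 8 mm above the seat point (it must be drawn down by the levers) (z of module in the frame of seat below 0.008 m and x of module in the frame of seat between -0.004 and 0.004 m and y of module in the frame of seat between -0.006 and 0.006 m and contact force between any of the fingers, the arm and module above 1 N).
It fails at once if a bystander is moved by more than 30 mm (distance of any of screwdriver, bolt_cup, piston, bearing, spanner, socket, oil, hammer from where it was at the start of the episode above 0.03 m).
It also fails if it takes over 72 s, if anything falls off the work surface, if the arm or the gripper's body presses on something with over 40 N, if the wrist force passes 120 N, or if a joint passes its speed limit or range.

## Working session

There is one attempt and no reset: what is moved stays moved. The work goes in short steps, Python scripts to look and compute and a tool call to move; the robot and the scene stay as the last step left them, time stands still between calls to the robot, and variables do not carry over. Pictures are saved under pics/ and viewed, about 8 in all and at most 12, crops included, and the job is handed in when it is done.

Besides the shell and the picture viewer there is one more tool, called after "Call:" as a command line: name --argument value ..., lists and objects as JSON in quotes. play_rows: Moves the arm, as the interface text tells. Its arguments: {"type":"object","properties":{"commands":{"type":"array","items":{"type":"array","items":{"type":"array","items":{"type":"number"}}}}},"required":["commands"]}

```bash
mkdir -p pics; ls
cat > h.py <<'E'
import numpy as np,cv2
from plant import readout,camera,calibration,ticket,spotter
def f(c): return 240/np.tan(np.radians(c["fov_y"])/2)
def ray(c,u,v):
    d=np.array([(u-c["cx"])/f(c),(v-c["cy"])/f(c),1]); return np.array(c["position"]),np.array(c["rotation"])@d
def atz(c,u,v,z):
    p,d=ray(c,u,v); return p+d*(z-p[2])/d[2]
def proj(c,P):
    q=(np.atleast_2d(P)-np.array(c["position"]))@np.array(c["rotation"]); return q[:,:2]/q[:,2:]*f(c)+[c["cx"],c["cy"]]
E
python3 - <<'E'
from h import *
for n in ["top","scene"]:
    im=camera(n); cv2.imwrite(f"pics/{n}0.png",im); c=calibration(n); print(n,c)
    for t in ["module","rest","dock","lever_a"]:
        for r in spotter.recognise(n,t)[:5]: print(n,t,round(r["score"],2),np.round(r["bbox"]))
s=readout.state(); print(s["time"],s["tcp_pos"],s["eef_rot"],s["wrist_force"])
E
```

```text
pics
top {'fov_y': 42.85235748753951, 'cx': 311.4940674704534, 'cy': 245.25796622826763, 'position': array([ 325.0447165 ,   40.48341774, 1194.17632939]), 'rotation': array([-0.70257974,  0.70567187, -0.06895791,  0.06044604])}
top module 0.89 [136. 295.  48.  71.]
top module 0.83 [357. 338.  67.  45.]
top module 0.78 [209. 234.  71.  32.]
top rest 0.95 [198. 228.  86.  52.]
top dock 0.57 [346. 222. 165.  44.]
top lever_a 0.67 [348. 222.  42.  19.]
scene {'fov_y': 48.50014138520521, 'cx': 328.87505477855325, 'cy': 238.24465953399647, 'position': array([1262.7294002 , -328.90729586,  721.40012211]), 'rotation': array([ 0.77223263,  0.46075259, -0.23376468, -0.36975382])}
scene module 0.88 [352. 191.  52.  59.]
scene module 0.85 [370. 152.  54.  52.]
scene module 0.7 [185. 193.  69.  44.]
scene rest 0.93 [340. 222.  75.  52.]
scene dock 0.64 [132. 243. 162. 108.]
scene lever_a 0.71 [130. 287.  55.  23.]
scene lever_a 0.62 [257. 242.  40.  44.]
0.5 [ 240.37729669 -603.9027007   224.40152315] [ 0.694468    0.13315272 -0.69445712  0.13309341] [-0.59948649 -0.01247585  0.84604271]
```

```bash
sed -i 's/^import numpy.*/import numpy as np,cv2\nfrom scipy.spatial.transform import Rotation as R/; s/np.array(c\["rotation"\])/R.from_quat(c["rotation"]).as_matrix()/' h.py
python3 - <<'E'
import cv2
a=cv2.imread("pics/top0.png"); cv2.imwrite("pics/top0b.png",cv2.resize(a[195:415,110:530],(800,419),interpolation=cv2.INTER_CUBIC))
E
```

```text
(no output)
```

View pics/top0.png

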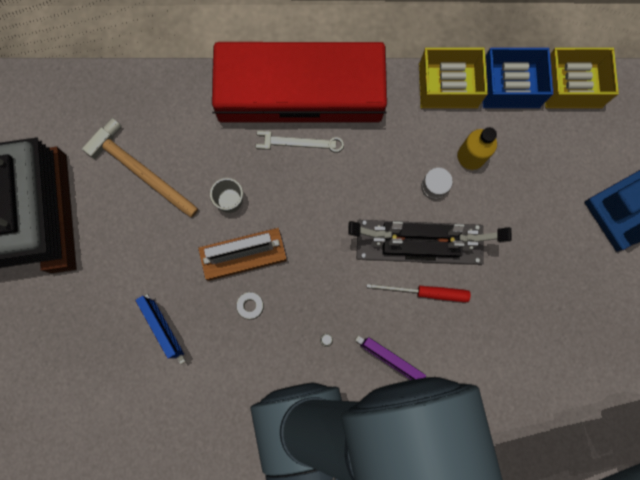

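View pics/scene0.png

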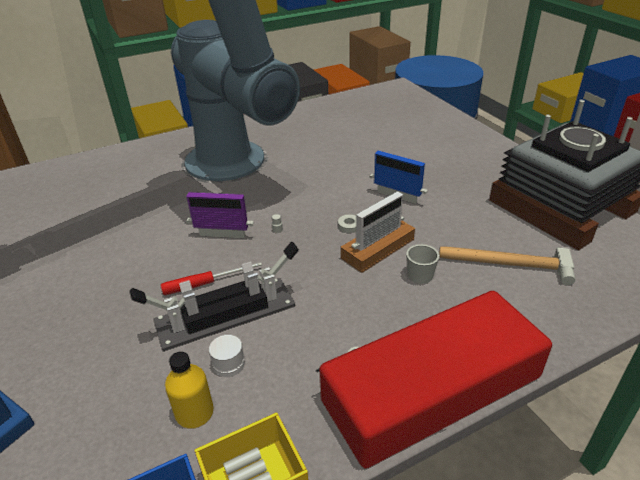

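View pics/top0b.png

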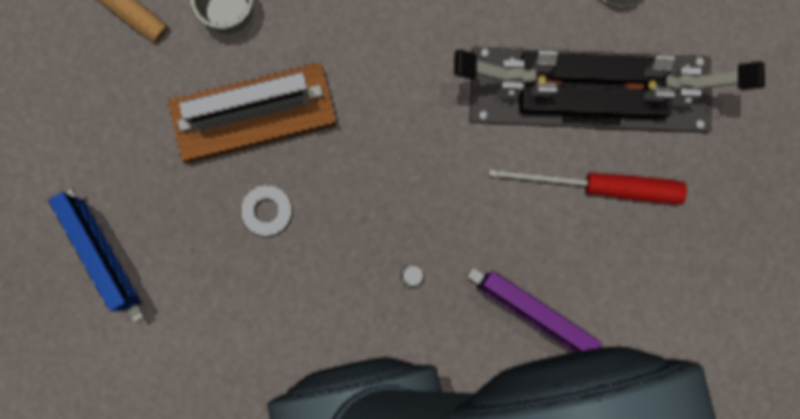

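Silver module at (240,247) in the wooden rest fits the description (aluminium, black strips). The blue one (160,328) and the purple one (390,358) are look-alikes standing on the bench; the enlarged crop confirms this. The dock spans (357–483, 220–265), with pads at (354,228) and (504,234).

Run:
```python
from h import *
c=calibration("top"); im=cv2.imread("pics/top0.png")
s=195;k=420/800
P=lambda u,v:(110+u*k,195+v*k)
for n,(u,v),z in [("mod top L",(182,113),116),("mod top R",(306,86),116),("mod L up",(180,103),116),("mod R up",(304,73),116),("rest TL",(170,99),32),("rest TR",(322,65),32),("rest BR",(335,123),32),("rest BL",(184,160),32),
 ("dock TL",(474,47),10),("dock TR",(712,55),10),("dock BR",(711,131),10),("dock BL",(470,124),10),("padL",(465,65),105),("padR",(751,75),105),("bearing",(266,211),16),("cup",(224,8),55),("oil",(650,-100),100),("driver",(590,183),15)]:
    print(n,np.round(atz(c,*P(u,v),z),1))
m=cv2.inRange(im[225:270,195:285],(170,170,170),(255,255,255))
n,l,st,ce=cv2.connectedComponentsWithStats(m); i=1+np.argmax(st[1:,4])
pts=np.argwhere(l==i)[:,::-1]+[195,225]
print(st[i],cv2.minAreaRect(pts.astype(np.float32)))
for b in cv2.boxPoints(cv2.minAreaRect(pts.astype(np.float32))): print(np.round(atz(c,*b,116),1))
```

```text
mod top L [509.  216.1 116. ]
mod top R [534.4 100.1 116. ]
mod L up [518.6 218.2 116. ]
mod R up [546.9 102.1 116. ]
rest TL [537.8 242.2  32. ]
rest TR [572.5  88.6  32. ]
rest BR [512.6  75.3  32. ]
rest BL [475.6 226.5  32. ]
dock TL [595.9 -68.8  10. ]
dock TR [ 586.6 -317.4   10. ]
dock BR [ 506.4 -311.8   10. ]
dock BL [514.6 -63.1  10. ]
padL [556.5 -51.1 105. ]
padR [ 545.9 -325.   105. ]
bearing [425.5 145.1  16. ]
cup [626.5 186.6  55. ]
oil [ 723.8 -237.6  100. ]
driver [ 452.6 -183.7   15. ]Traceback (most recent call last):
  File "<stdin>", line 9, in <module>
    return _wrapfunc(a, 'argmax', axis=axis, out=out, **kwds)
    return bound(*args, **kwds)
ValueError: attempt to get argmax of an empty sequence
```

Run:
```python
from h import *
s=readout.state(); M=R.from_quat(s["eef_rot"]).as_matrix(); print(M.round(3)); print(s["tcp_pos"])
c=calibration("wrist"); print(c, R.from_quat(c["rotation"]).as_matrix().round(3))
print("offset in tool",M.T@(np.array(c["position"])-s["tcp_pos"]), (M.T@R.from_quat(c["rotation"]).as_matrix()).round(3))
```

```text
[[-0.     0.37  -0.929]
 [ 0.    -0.929 -0.37 ]
 [-1.    -0.    -0.   ]]
[ 240.37729669 -603.9027007   224.40152315]
{'fov_y': 58.750234758710654, 'cx': 317.47298508594105, 'cy': 237.27054336013708, 'position': array([ 314.80650907, -576.36606996,  384.63833883]), 'rotation': array([ 0.81968297, -0.55580467, -0.07769558,  0.1147362 ])} [[ 0.37  -0.893 -0.255]
 [-0.929 -0.356 -0.102]
 [ 0.     0.274 -0.962]]
offset in tool [-160.23451678    1.92624232  -79.3410361 ] [[-0.    -0.274  0.962]
 [ 1.     0.     0.   ]
 [-0.     0.962  0.274]]
```

Call:
play_rows --commands '[[[20,28,0,0,0,4.4,94],[20,28,0,0,0,4.4,94],[20,28,0,0,0,4.4,94],[20,28,0,0,0,4.4,94],[20,28,0,0,0,4.4,94]]]'

```text
time: 0.92
tcp_pos: [341.0, -462.6, 224.6]
eef_rot: [0.656, 0.264, -0.656, 0.264]
wrist_force: [0.4, 0.2, 0.8]
grip_width: 94.2
```

Call:
play_rows --commands '[[[20,28,0,0,0,4.4,94],[20,28,0,0,0,4.4,94],[20,28,0,0,0,4.4,94],[20,28,0,0,0,4.4,94],[20,28,0,0,0,4.4,94]]]'

```text
time: 1.33
tcp_pos: [441.1, -322.5, 224.7]
eef_rot: [0.593, 0.384, -0.593, 0.385]
wrist_force: [0.6, 0.8, -0.1]
grip_width: 94.2
```

Call:
play_rows --commands '[[[20,28,0,0,0,4.4,94],[20,28,0,0,0,4.4,94],[20,28,0,0,0,4.4,94],[10,10,0,0,0,4.4,94],[0,0,0,0,0,4.4,94]]]'

```text
time: 1.75
tcp_pos: [512.0, -227.3, 224.7]
eef_rot: [0.508, 0.492, -0.508, 0.492]
wrist_force: [-0.3, 0.4, 0.8]
grip_width: 93.9
```

Run:
```python
from h import *
c=calibration("wrist"); im=camera("wrist"); cv2.imwrite("pics/w1.png",im); import json
json.dump({k:np.array(v).tolist() for k,v in c.items()},open("w1.json","w"))
# overlay predicted dock
ce=np.array([551,-190,0]); a=np.radians(-2.0); ex=np.array([np.cos(a),np.sin(a),0]); ey=np.array([-ex[1],ex[0],0]); ez=np.array([0,0,1])
W=lambda x,y,z: ce+x*ex+y*ey+z*ez
for P in [(40,125,10),(40,-125,10),(-40,-125,10),(-40,125,10)]: cv2.drawMarker(im,tuple(int(v) for v in proj(c,W(*P))[0]),(0,255,0),0,12,1)
for P in [(4.5,52,40),(4.5,-52,40),(-4.5,-52,40),(-4.5,52,40)]: cv2.drawMarker(im,tuple(int(v) for v in proj(c,W(*P))[0]),(0,0,255),0,8,1)
for s in (1,-1): cv2.drawMarker(im,tuple(int(v) for v in proj(c,W(0,s*(88+70*np.sin(.75)),54+70*np.cos(.75)))[0]),(255,0,255),0,12,1)
cv2.imwrite("pics/w1b.png",im)
```

```text
(no output)
```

View pics/w1b.png

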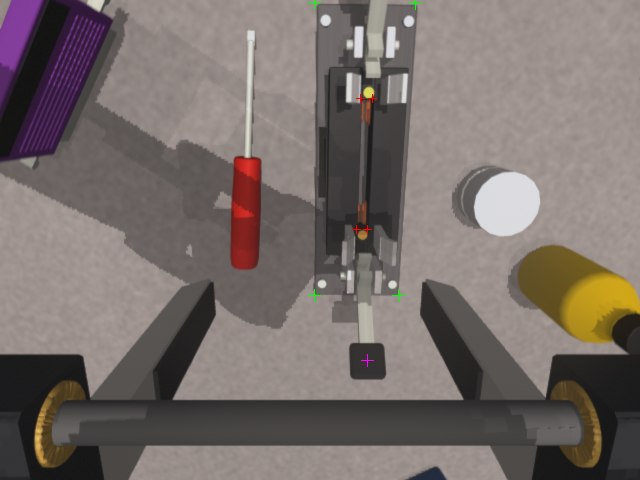

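The green plate corners and the pad cross sit on the dock within about 1–2 px. Slot runs from about (367,97) to (361,231), stop screws at (368,92) and (362,233). Next an enlarged crop to refine the slot axis.

Run:
```python
import cv2
a=cv2.imread("pics/w1.png")[60:305,305:425]; a=cv2.rotate(a,cv2.ROTATE_90_CLOCKWISE)
cv2.imwrite("pics/w1c.png",cv2.resize(a,None,fx=3.2,fy=3.2,interpolation=cv2.INTER_CUBIC))
```

```text
(no output)
```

View pics/w1c.png

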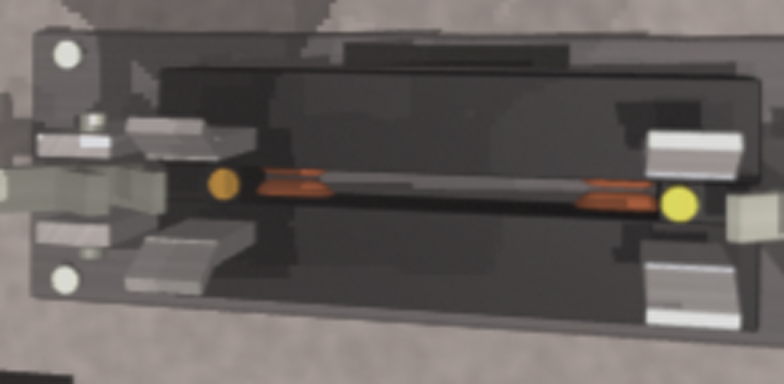

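Run:
```python
from h import *; import json
c=json.load(open("w1.json"))
O=lambda X,Y:(305+Y/3.2,304-X/3.2)
ce=np.array([551,-190,0]); a=np.radians(-2.0); ex=np.array([np.cos(a),np.sin(a),0]); ey=np.array([-ex[1],ex[0],0])
def sh(n,X,Y,z):
    p=atz(c,*O(X,Y),z); d=p-ce; print(n,np.round(p,1),"dock xy",round(d@ex,1),round(d@ey,1))
for z in (40,45): sh("stopL",223,184,z); sh("stopR",680,204,z)
for z in (10,12): sh("scr",67,54,z); sh("scr",65,280,z); sh("edgeL-top",36,32,z);sh("edgeL-bot",32,297,z);sh("R-top",740,37,z);sh("R-bot",740,335,z)
sh("sockTL",160,69,40); sh("sockTR",758,78,40);sh("sockBR",757,327,40)
sh("cheekL outer",200,127,75)
for X,Y in((300,170),(300,196),(300,205),(620,180),(620,212)): sh("slot",X,Y,40)
```

```text
stopL [ 549.5 -246.4   40. ] dock xy 0.5 -56.4
stopR [ 554.6 -132.9   40. ] dock xy 1.7 57.2
stopL [ 549. -245.   45.] dock xy -0.1 -55.0
stopR [ 554.1 -133.1   45. ] dock xy 1.1 56.9
scr [ 514.1 -301.3   10. ] dock xy -33.0 -112.6
scr [ 580.7 -304.1   10. ] dock xy 33.7 -113.0
edgeL-top [ 507.3 -311.    10. ] dock xy -39.4 -122.4
edgeL-bot [ 586.  -314.8   10. ] dock xy 39.3 -123.5
R-top [ 515.1 -115.5   10. ] dock xy -38.4 73.3
R-bot [ 591.8 -117.9   10. ] dock xy 38.3 73.5
scr [ 514.1 -300.5   12. ] dock xy -33.0 -111.7
scr [ 580.4 -303.3   12. ] dock xy 33.3 -112.2
edgeL-top [ 507.4 -310.1   12. ] dock xy -39.4 -121.6
edgeL-bot [ 585.6 -313.9   12. ] dock xy 38.9 -122.6
R-top [ 515.1 -115.6   12. ] dock xy -38.4 73.1
R-bot [ 591.4 -118.1   12. ] dock xy 37.9 73.3
sockTL [ 518.9 -262.8   40. ] dock xy -29.5 -73.9
sockTR [ 524.9 -114.5   40. ] dock xy -28.7 74.5
sockBR [ 583.7 -116.6   40. ] dock xy 30.1 74.5
cheekL outer [ 532.5 -241.8   75. ] dock xy -16.7 -52.4
slot [ 546.  -225.6   40. ] dock xy -3.8 -35.8
slot [ 552.7 -225.9   40. ] dock xy 2.9 -35.8
slot [ 555.  -225.9   40. ] dock xy 5.3 -35.8
slot [ 548.9 -146.5   40. ] dock xy -3.7 43.4
slot [ 556.6 -146.7   40. ] dock xy 4.1 43.4
```

Call:
play_rows --commands '[[[1.5,38.6,0,0,0,1.5,94],[1.5,38.6,0,0,0,1.5,94],[1.5,38.6,0,0,0,1.5,94],[1.5,38.6,0,0,0,1.5,94],[1.5,38.6,0,0,0,1.5,94]]]'

```text
time: 2.22
tcp_pos: [517.6, -35.7, 224.7]
eef_rot: [0.477, 0.522, -0.477, 0.522]
wrist_force: [1.0, -0.3, 0.2]
grip_width: 94.2
```

Call:
play_rows --commands '[[[1.5,38.6,0,0,0,1.5,94],[1.5,38.6,0,0,0,1.5,94],[1.5,38.6,0,0,0,1.5,94],[1.5,38.6,0,0,0,1.5,94],[1.5,38.6,0,0,0,1.5,94]]]'

```text
time: 2.63
tcp_pos: [525.2, 157.6, 224.8]
eef_rot: [0.442, 0.552, -0.442, 0.552]
wrist_force: [0.2, -1.4, 0.2]
grip_width: 93.8
```

Call:
play_rows --commands '[[[0,0,0,0,0,0,60],[0,0,0,0,0,0,60]]]'

```text
time: 2.8
tcp_pos: [525.2, 157.3, 224.5]
eef_rot: [0.441, 0.553, -0.441, 0.553]
wrist_force: [0.4, 0.3, -0.2]
grip_width: 84.2
```

Run:
```python
from h import *
c=calibration("wrist"); im=camera("wrist"); cv2.imwrite("pics/w2.png",im); import json
json.dump({k:np.array(v).tolist() for k,v in c.items()},open("w2.json","w")); print(readout.state()["tcp_pos"])
ce=np.array([526.5,159,0]); a=np.radians(12.8); ex=np.array([np.cos(a),np.sin(a),0]); ey=np.array([-ex[1],ex[0],0])
for x in(8,-8):
  for y in(60,-60): cv2.drawMarker(im,tuple(int(v) for v in proj(c,ce+x*ex+y*ey+[0,0,116])[0]),(0,255,0),0,9,1)
for x in(32,-32):
  for y in(80,-80): cv2.drawMarker(im,tuple(int(v) for v in proj(c,ce+x*ex+y*ey+[0,0,32])[0]),(0,0,255),0,9,1)
cv2.imwrite("pics/w2b.png",im)
```

```text
[525.29281009 156.06501935 224.39211494]
```

View pics/w2b.png

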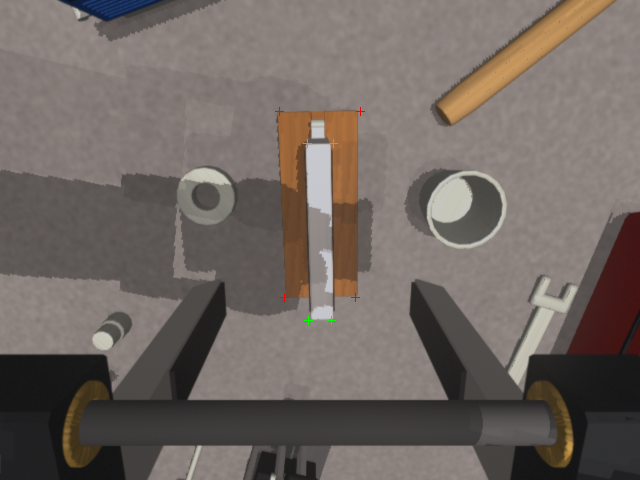

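Module predicted outline (green) lies on the silver case top within 1–2 px; yaw about 13.4°.

Call:
play_rows --commands '[[[1.2,3,-20,0,0,0.7,60],[0,0,-30,0,0,0,60],[0,0,-30,0,0,0,60],[0,0,-30,0,0,0,60],[0,0,-12.5,0,0,0,60]]]'

```text
time: 3.27
tcp_pos: [524.2, 156.9, 97.9]
eef_rot: [0.438, 0.556, -0.441, 0.553]
wrist_force: [0.2, -0.7, -0.3]
grip_width: 60.3
```

Call:
play_rows --commands '[[[0,0,0,0,0,0,10],[0,0,0,0,0,0,5],[0,0,0,0,0,0,5],[0,0,0,0,0,0,5],[0,0,0,0,0,0,5]]]'

```text
time: 3.68
tcp_pos: [527.9, 159.1, 103.9]
eef_rot: [0.439, 0.554, -0.437, 0.556]
wrist_force: [0.1, 0.7, -1.2]
grip_width: 30.1
```

Call:
play_rows --commands '[[[0,0,0,0,0,0,5],[0,0,0,0,0,0,5],[0,0,0,0,0,0,5]]]'

```text
time: 3.93
tcp_pos: [526.9, 159.2, 102.6]
eef_rot: [0.438, 0.555, -0.438, 0.555]
wrist_force: [-0.7, -1.2, 1.3]
grip_width: 15.7
```

Call:
play_rows --commands '[[[0,0,0,0,0,0,5],[0,0,0,0,0,0,5],[0,0,10,0,0,0,5],[0,0,20,0,0,0,5],[0,0,30,0,0,0,5]]]'

```text
time: 4.35
tcp_pos: [523.8, 158.8, 159.1]
eef_rot: [0.436, 0.557, -0.44, 0.553]
wrist_force: [-0.7, 0.6, -3.8]
grip_width: 16.0
```

Call:
play_rows --commands '[[[0,0,30,0,0,0,5],[0,0,30,0,0,0,5],[0,0,20,0,0,0,5],[0,0,8,0,0,0,5],[0,0,0,0,0,0,5]]]'

```text
time: 4.77
tcp_pos: [527.2, 159.2, 251.7]
eef_rot: [0.439, 0.554, -0.437, 0.556]
wrist_force: [0.3, 0.3, -4.3]
grip_width: 16.1
```

Run:
```python
from h import *
s=readout.state(); M=R.from_quat(s["eef_rot"]).as_matrix(); print(s["tcp_pos"],M.round(4),np.degrees(np.arctan2(M[1,1],M[0,1])),s["wrist_force"],s["grip_width"])
```

```text
[527.24887365 159.16132097 251.6999484 ] [[ 3.200e-03  9.727e-01  2.318e-01]
 [ 3.000e-04  2.318e-01 -9.728e-01]
 [-1.000e+00  3.200e-03  5.000e-04]] 13.405813152826658 [ 0.34530823  0.30869318 -4.3435625 ] 16.062097338249135
```

Call:
play_rows --commands '[[[2.5,-20,0,0,0,-1.57,5],[2.5,-40,0,0,0,-1.57,5],[2.5,-40,0,0,0,-1.57,5],[2.5,-40,0,0,0,-1.57,5],[2.5,-40,0,0,0,-1.57,5]]]'

```text
time: 5.18
tcp_pos: [537.4, -22.2, 246.9]
eef_rot: [0.475, 0.525, -0.476, 0.522]
wrist_force: [0.9, 0.3, -4.4]
grip_width: 15.8
```

Call:
play_rows --commands '[[[2.5,-40,0,0,0,-1.57,5],[2.5,-40,0,0,0,-1.57,5],[2.5,-40,0,0,0,-1.57,5],[2.5,-30,0,0,0,-1.57,5],[2.5,-18.6,0,0,0,-1.57,5]]]'

```text
time: 5.6
tcp_pos: [550.0, -192.3, 246.6]
eef_rot: [-0.51, -0.49, 0.512, -0.487]
wrist_force: [-1.3, -0.4, -3.8]
grip_width: 16.0
```

Call:
play_rows --commands '[[[0,0,-20,0,0,0,5],[0,0,-25,0,0,0,5],[0,0,-15,0,0,0,5],[0,0,0,0,0,0,5],[0,0,0,0,0,0,5]]]'

```text
time: 6.02
tcp_pos: [549.9, -188.6, 186.9]
eef_rot: [-0.509, -0.492, 0.511, -0.488]
wrist_force: [-0.0, -0.3, -2.8]
grip_width: 16.0
```

Run:
```python
from h import *
s=readout.state(); M=R.from_quat(s["eef_rot"]).as_matrix(); print(s["tcp_pos"],np.degrees(np.arctan2(M[1,1],M[0,1])),s["wrist_force"],s["grip_width"],M[:,0])
c=calibration("wrist"); im=camera("wrist"); cv2.imwrite("pics/w3.png",im)
cv2.imwrite("pics/w3b.png",cv2.resize(im[:400,180:500],(640,800))[:600])
```

```text
[ 549.94744488 -188.63684329  186.94256278] -2.300520156958415 [-0.0244494  -0.30166229 -2.77258986] 16.002317388275205 [-0.0051307   0.0029582  -0.99998246]
```

View pics/w3b.png

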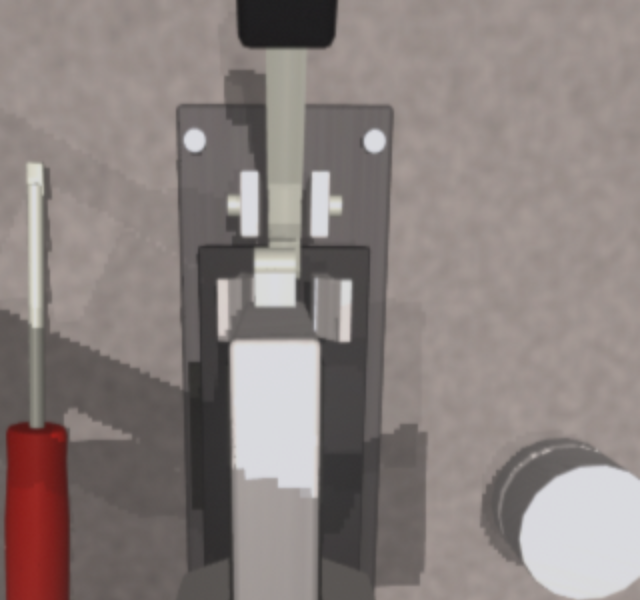

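Run:
```python
from h import *
s=readout.state(); print(s["tcp_pos"],s["time"]); c=calibration("wrist")
for n,X,Y,z in [("lug",275,290,135),("case",274.5,341,201),("screws",284,140,8),("plate",285.5,106,8),("sock",284,246,40),("piv",284.5,205,62),("cheek",284.5,310,88)]:
    print(n,atz(c,180+X/2,Y/2,z).round(1))
a=np.radians(-2.3)
for y in(123,112,88,75,60): print(y,551.5-np.sin(a)*y)
```

```text
[ 551.07336329 -189.16960815  188.92873606] 6.0667
lug [ 553.7 -125.2  135. ]
case [ 553.6 -129.6  201. ]
screws [558.7 -78.5   8. ]
plate [559.7 -66.7   8. ]
sock [ 557.1 -116.3   40. ]
piv [ 557.5 -103.2   62. ]
cheek [ 556.2 -134.2   88. ]
123 556.4362104815049
112 555.9947607636467
88 555.0315977428653
75 554.509884439942
60 553.9079075519536
```

Call:
play_rows --commands '[[[0,0,0,0,0,0,5],[0,0,0,0,0,0,5],[0,0,0,0,0,0,5],[0,0,0,0,0,0,5],[0,0,0,0,0,0,5]]]'

```text
time: 6.48
tcp_pos: [551.8, -189.6, 190.5]
eef_rot: [0.51, 0.49, -0.51, 0.49]
wrist_force: [0.6, -0.4, -3.6]
grip_width: 15.7
```

Run:
```python
from h import *
s=readout.state(); M=R.from_quat(s["eef_rot"]).as_matrix(); print(s["tcp_pos"],np.degrees(np.arctan2(M[1,1],M[0,1])),s["joint_vel"],M[:,0].round(4))
c=calibration("wrist"); im=camera("wrist"); cv2.imwrite("pics/w4.png",im)
import json; json.dump({k:np.array(v).tolist() for k,v in c.items()},open("w4.json","w"))
cv2.imwrite("pics/w4b.png",cv2.resize(im[40:200,260:390],None,fx=3.7,fy=3.7,interpolation=cv2.INTER_CUBIC))
```

```text
[ 551.80641381 -189.61384334  190.54360019] -2.292159966352077 [ 1.27810153e-04  3.52284381e-03  2.68055199e-03 -1.13726955e-03
 -2.15217581e-03  3.96844700e-05] [ 8.e-04 -5.e-04 -1.e+00]
```

View pics/w4b.png

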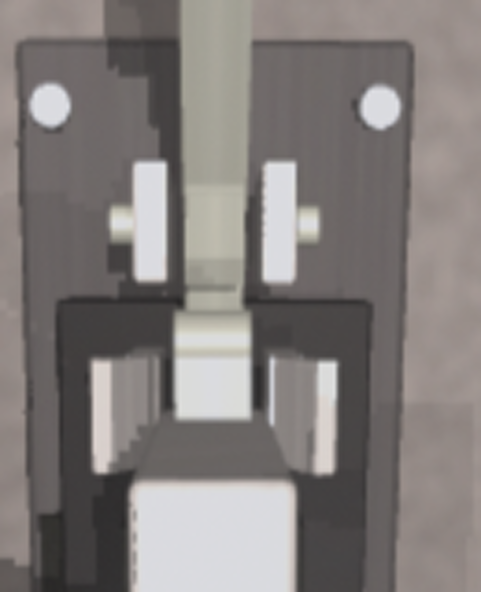

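Run:
```python
from h import *; import json
c=json.load(open("w4.json"))
a=np.radians(-2.3); ex=np.array([np.cos(a),np.sin(a),0]); ey=np.array([-ex[1],ex[0],0]); t=np.array([551.6,-189.5,0])
for n,X,Y,z in [("lug",213,380,135),("case",213,482,203),("screws",215,105,8),("plate",215,42,8),("sock",213.5,300,40),("piv",214.5,222,62),("cheek",214.5,415,88)]:
    p=atz(c,260+X/3.7,40+Y/3.7,z); d=p-t; print(n,p.round(1),round(d@ex,2),round(d@ey,1))
```

```text
lug [ 554.7 -124.6  135. ] 0.48 64.9
case [ 554.4 -129.8  203. ] 0.43 59.7
screws [557.1 -77.8   8. ] 0.97 111.8
plate [557.5 -66.    8. ] 0.96 123.7
sock [ 555.2 -115.5   40. ] 0.66 74.1
piv [ 555.9 -102.1   62. ] 0.8 87.5
cheek [ 554.6 -133.1   88. ] 0.77 56.5
```

Call:
play_rows --commands '[[[0.3,0,-10,0,0,0,5],[0,0,-15,0,0,0,5],[0,0,-12,0,0,0,5],[0,0,-8,0,0,0,5],[0,0,0,0,0,0,5]]]'

```text
time: 6.95
tcp_pos: [550.8, -188.8, 142.1]
eef_rot: [-0.51, -0.491, 0.51, -0.488]
wrist_force: [0.5, -0.2, -4.1]
grip_width: 15.8
```

Call:
play_rows --commands '[[[0,0,-3,0,0,0,5],[0,0,-3,0,0,0,5],[0,0,-3,0,0,0,5],[0,0,0,0,0,0,5],[0,0,0,0,0,0,5]]]'

```text
time: 7.37
tcp_pos: [551.9, -189.6, 136.1]
eef_rot: [-0.51, -0.49, 0.51, -0.49]
wrist_force: [-1.0, 2.1, -3.7]
grip_width: 16.0
```

Call:
play_rows --commands '[[[0,0,-2,0,0,0,5],[0,0,-2,0,0,0,5],[0,0,0,0,0,0,5],[0,0,0,0,0,0,5],[0,0,0,0,0,0,5]]]'

```text
time: 7.78
tcp_pos: [551.9, -189.6, 132.0]
eef_rot: [0.51, 0.49, -0.51, 0.49]
wrist_force: [0.7, -0.1, -3.7]
grip_width: 15.9
```

Call:
play_rows --commands '[[[0,0,-1,0,0,0,5],[0,0,-1,0,0,0,5],[0,0,-1,0,0,0,5],[0,0,0,0,0,0,5]]]'

```text
time: 8.12
tcp_pos: [551.7, -189.4, 128.6]
eef_rot: [-0.51, -0.49, 0.51, -0.49]
wrist_force: [0.2, 1.0, -4.5]
grip_width: 16.1
```

Call:
play_rows --commands '[[[0,0,-0.5,0,0,0,5],[0,0,-0.5,0,0,0,5],[0,0,0,0,0,0,5]]]'

```text
time: 8.37
tcp_pos: [551.9, -189.5, 127.9]
eef_rot: [0.51, 0.49, -0.51, 0.49]
wrist_force: [-0.3, 0.6, -3.7]
grip_width: 16.0
```

Call:
play_rows --commands '[[[0,0,-0.5,0,0,0,5],[0,0,-0.5,0,0,0,5],[0,0,0,0,0,0,5]]]'

```text
time: 8.62
tcp_pos: [552.1, -189.5, 127.5]
eef_rot: [0.51, 0.49, -0.51, 0.49]
wrist_force: [-1.2, 1.3, -0.3]
grip_width: 15.9
```

Call:
play_rows --commands '[[[0,0,-0.5,0,0,0,5],[0,0,-0.5,0,0,0,5],[0,0,0,0,0,0,5]]]'

```text
time: 8.87
tcp_pos: [552.3, -189.6, 127.2]
eef_rot: [0.51, 0.49, -0.51, 0.49]
wrist_force: [-3.4, 1.6, 5.1]
grip_width: 15.8
```

Call:
play_rows --commands '[[[0,0,-0.5,0,0,0,5],[0,0,0,0,0,0,5],[0,0,0,0,0,0,5]]]'

```text
time: 9.12
tcp_pos: [552.4, -189.7, 127.2]
eef_rot: [0.51, 0.49, -0.51, 0.49]
wrist_force: [-4.1, 1.8, 7.0]
grip_width: 15.7
```

Call:
play_rows --commands '[[[0,0,1,0,0,0,5],[0,0,0.5,0,0,0,22],[0,0,0,0,0,0,40],[0,0,0,0,0,0,50],[0,0,0,0,0,0,50]]]'

```text
time: 9.53
tcp_pos: [552.0, -189.7, 126.9]
eef_rot: [0.51, 0.49, -0.51, 0.49]
wrist_force: [-0.8, -0.5, 0.1]
grip_width: 38.7
```

Call:
play_rows --commands '[[[0,0,5,0,0,0,50],[0,0,15,0,0,0,50],[0,0,30,0,0,0,50],[0,0,30,0,0,0,50],[0,0,20,0,0,0,50]]]'

```text
time: 9.95
tcp_pos: [552.7, -190.0, 230.3]
eef_rot: [0.51, 0.489, -0.51, 0.491]
wrist_force: [-0.1, 0.2, 0.8]
grip_width: 50.0
```

Call:
play_rows --commands '[[[0,0,0,0,0,0,0],[0,0,0,0,0,0,0],[0,0,0,0,0,0,0],[0,0,0,0,0,0,0],[0,0,0,0,0,0,0]]]'

```text
time: 10.37
tcp_pos: [551.1, -189.1, 225.0]
eef_rot: [-0.51, -0.491, 0.51, -0.489]
wrist_force: [0.8, 0.1, 0.8]
grip_width: 20.4
```

Run:
```python
from h import *
s=readout.state(); print(s["tcp_pos"],s["grip_width"],s["wrist_force"])
im=camera("wrist"); sc=camera("scene")
a=cv2.resize(im[0:400,200:460],(390,600)); b=cv2.resize(sc[210:360,120:302],(410,338),interpolation=cv2.INTER_CUBIC); o=np.zeros((600,800,3),np.uint8); o[:,:390]=a; o[:338,390:]=b
cv2.imwrite("pics/w5.png",o)
```

```text
[ 551.06279015 -189.08713914  224.97729301] 20.386959901441536 [0.75889909 0.13162112 0.79116745]
```

View pics/w5.png

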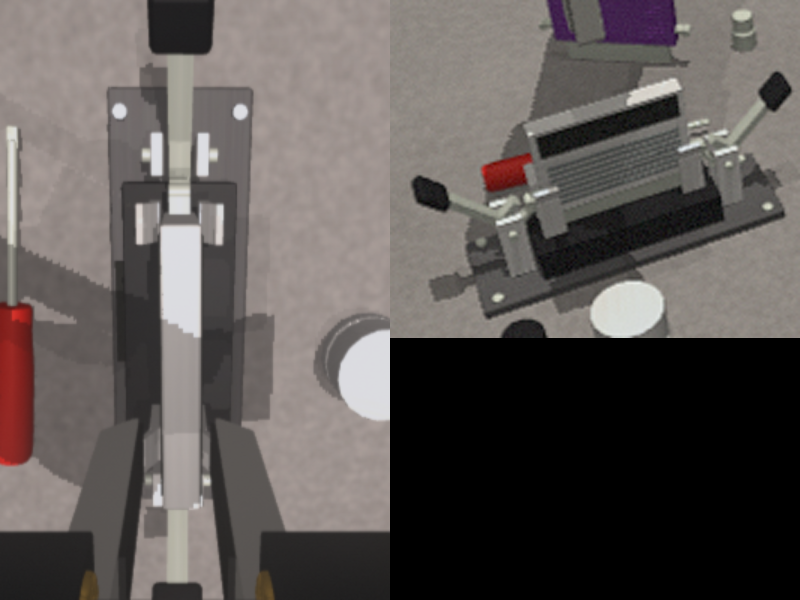

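Module stands upright in the slot between the cheeks, lugs on the jaws, levers still open. Now I plan the lever pushes: the tool is tilted along the handle and moves on an arc about the pivot.

```bash
cat >> h.py <<'E'
A=np.radians(-2.3); EX=np.array([np.cos(A),np.sin(A),0]); EY=np.array([-EX[1],EX[0],0]); EZ=np.array([0,0,1.]); D=np.array([552.2,-189.6,0])
def pose(side,phi,n,rho=80):
    s,c=np.sin(phi),np.cos(phi); y=side*(88+rho*s+n*c); z=54+rho*c-n*s
    return D+y*EY+z*EZ
def tilt(side):   # current tool tilt phi from measured rot
    M=R.from_quat(readout.state()["eef_rot"]).as_matrix(); x=M[:,0]; return np.arctan2(-side*(x@EY),-x[2]), np.degrees(x@EX)
E
python3 - <<'E'
from h import *
s=readout.state(); p=s["tcp_pos"]; print(p.round(1),s["time"],tilt(1))
P1=pose(1,.78,40,180); S=pose(1,.78,40); print(P1.round(1),S.round(1))
for ph in np.arange(.78,-.2,-.05): print(round(ph,2),pose(1,ph,13).round(1),pose(-1,ph,13).round(1))
E
```

```text
[ 551.4 -189.3  225.6] 10.4667 (np.float64(-0.0010321715879116804), np.float64(-0.1155747042000736))
[562.   53.2 153.8] [559.1 -17.   82.7]
0.78 [558.4 -36.2 101.7] [ 546.  -343.   101.7]
0.73 [558.3 -38.7 104.9] [ 546.1 -340.5  104.9]
0.68 [558.2 -41.3 108. ] [ 546.2 -337.9  108. ]
0.63 [558.  -44.1 111. ] [ 546.4 -335.1  111. ]
0.58 [557.9 -47.  113.8] [ 546.5 -332.2  113.8]
0.53 [557.8 -50.1 116.5] [ 546.6 -329.1  116.5]
0.48 [557.7 -53.2 119. ] [ 546.7 -326.   119. ]
0.43 [557.5 -56.5 121.3] [ 546.9 -322.7  121.3]
0.38 [557.4 -60.  123.5] [ 547.  -319.2  123.5]
0.33 [557.3 -63.5 125.5] [ 547.1 -315.7  125.5]
0.28 [557.1 -67.1 127.3] [ 547.3 -312.1  127.3]
0.23 [557.  -70.8 128.9] [ 547.4 -308.4  128.9]
0.18 [556.8 -74.6 130.4] [ 547.6 -304.6  130.4]
0.13 [556.7 -78.4 131.6] [ 547.7 -300.8  131.6]
0.08 [556.5 -82.3 132.7] [ 547.9 -296.9  132.7]
0.03 [556.3 -86.3 133.6] [ 548.1 -292.9  133.6]
-0.02 [556.2 -90.3 134.2] [ 548.2 -288.9  134.2]
-0.07 [556.  -94.3 134.7] [ 548.4 -284.9  134.7]
-0.12 [555.9 -98.3 135. ] [ 548.5 -280.9  135. ]
-0.17 [ 555.7 -102.4  135. ] [ 548.7 -276.8  135. ]
```

Call:
play_rows --commands '[[[1.3,25,0,0,0,0,0],[1.3,35,0,-4,0.16,0,0],[1.3,35,0,-6,0.24,0,0],[1.3,35,0,-6,0.24,0,0],[1.3,35,0,-6,0.24,0,0]]]'

```text
time: 10.88
tcp_pos: [558.4, -23.4, 227.8]
eef_rot: [-0.403, -0.385, 0.599, -0.576]
wrist_force: [0.6, -0.2, -0.6]
grip_width: 0.2
```

Call:
play_rows --commands '[[[1.3,35,0,-6,0.24,0,0],[1.3,35,-15,-6,0.24,0,0],[0.5,7.5,-25,-6,0.24,0,0],[0,0,-25,-4.7,0.19,0,0],[0,0,-7,0,0,0,0]]]'

```text
time: 11.3
tcp_pos: [557.7, 55.1, 147.7]
eef_rot: [-0.272, -0.27, 0.666, -0.64]
wrist_force: [-0.4, 0.3, -1.0]
grip_width: 0.6
```

Call:
play_rows --commands '[[[0,0,0,0,0,0,0],[0,0,0,0,0,0,0],[0,0,0,0,0,0,0],[0,0,0,0,0,0,0]]]'

```text
time: 11.63
tcp_pos: [563.0, 52.0, 157.8]
eef_rot: [-0.28, -0.265, 0.665, -0.639]
wrist_force: [0.4, 0.3, 0.5]
grip_width: 0.1
```

Run:
```python
from h import *
s=readout.state(); print(s["tcp_pos"].round(1),tilt(1),s["joint_pos"].round(2),s["wrist_force"].round(1),(pose(1,.78,40)-s["tcp_pos"]).round(1))
```

```text
[563.   52.  157.8] (np.float64(0.7789830528162307), np.float64(0.11662503890021346)) [ 0.21  0.33  1.73 -0.77  1.38  0.52] [0.4 0.3 0.5] [ -3.8 -69.1 -75. ]
```

Call:
play_rows --commands '[[[-0.7,-14,-15,0,0,0,0],[-1,-20,-22,0,0,0,0],[-1,-20,-22,0,0,0,0],[-0.8,-10,-11,0,0,0,0],[0,-5,-5,0,0,0,0]]]'

```text
time: 12.05
tcp_pos: [557.3, -17.9, 79.5]
eef_rot: [-0.278, -0.267, 0.667, -0.638]
wrist_force: [-0.2, -0.4, 0.5]
grip_width: 0.9
```

Call:
play_rows --commands '[[[0,-4,4,0,0,0,0],[0,-5,5,0,0,0,0],[0,-3,3,0,0,0,0],[0,0,0,0,0,0,0],[0,0,0,0,0,0,0]]]'

```text
time: 12.47
tcp_pos: [559.0, -27.7, 93.5]
eef_rot: [-0.279, -0.266, 0.665, -0.64]
wrist_force: [0.4, -0.2, 0.0]
grip_width: 0.4
```

Run:
```python
from h import *
s=readout.state(); print(s["tcp_pos"].round(1),tilt(1),s["wrist_force"].round(1),(pose(1,.78,13)-s["tcp_pos"]).round(1))
```

```text
[559.  -27.7  93.5] (np.float64(0.7803760130644865), np.float64(0.1367461323684282)) [ 0.4 -0.2  0. ] [-0.6 -8.6  8.3]
```

Call:
play_rows --commands '[[[0,-2.5,2.5,0,0,0,0],[0,-2,2,0,0,0,0],[0,-2,2,0,0,0,0],[0,-2,2,0,0,0,0],[0,0,0,0,0,0,0]]]'

```text
time: 12.88
tcp_pos: [558.0, -36.5, 100.6]
eef_rot: [-0.278, -0.267, 0.666, -0.639]
wrist_force: [-0.1, 0.9, 0.3]
grip_width: 0.7
```

Call:
play_rows --commands '[[[0,-2.5,3.2,2.86,-0.11,0,0],[0,-2.6,3.1,2.86,-0.11,0,0],[0,0,0,0,0,0,0],[0,0,0,0,0,0,0]]]'

```text
time: 13.22
tcp_pos: [558.1, -42.2, 107.2]
eef_rot: [-0.31, -0.297, 0.651, -0.625]
wrist_force: [0.6, 0.2, 0.0]
grip_width: 0.2
```

Run:
```python
from h import *
s=readout.state(); print(s["tcp_pos"].round(1),tilt(1),s["wrist_force"].round(1),(pose(1,.68,13)-s["tcp_pos"]).round(1))
```

```text
[558.1 -42.2 107.2] (np.float64(0.6823897532484352), np.float64(0.008612894966369434)) [0.6 0.2 0. ] [0.1 0.9 0.8]
```

Call:
play_rows --commands '[[[0,-2.8,3.0,2.86,-0.11,0,0],[0,-2.9,2.8,2.86,-0.11,0,0],[0,0,0,0,0,0,0],[0,0,0,0,0,0,0]]]'

```text
time: 13.55
tcp_pos: [558.0, -47.7, 112.6]
eef_rot: [-0.342, -0.328, 0.635, -0.61]
wrist_force: [0.3, -0.2, -0.6]
grip_width: 0.3
```

Call:
play_rows --commands '[[[0,-3.1,2.7,2.86,-0.11,0,0],[0,-3.1,2.5,2.86,-0.11,0,0],[0,0,0,0,0,0,0],[0,0,0,0,0,0,0]]]'

```text
time: 13.88
tcp_pos: [558.0, -53.7, 117.6]
eef_rot: [-0.373, -0.358, 0.617, -0.593]
wrist_force: [-0.3, 0.5, -0.2]
grip_width: 0.4
```

Run:
```python
from h import *
s=readout.state(); print(s["tcp_pos"].round(1),tilt(1),s["wrist_force"].round(1),(pose(1,.48,13)-s["tcp_pos"]).round(1))
im=camera("wrist"); sc=camera("scene")
a=cv2.resize(im,(400,300)); b=cv2.resize(sc[190:360,110:330],(800,618),interpolation=cv2.INTER_CUBIC)[:600]; b[300:,400:]=a
cv2.imwrite("pics/w6.png",b)
```

```text
[558.  -53.7 117.6] (np.float64(0.4836661215335782), np.float64(-0.03141235877584698)) [-0.3  0.5 -0.2] [-0.3  0.5  1.3]
```

View pics/w6.png

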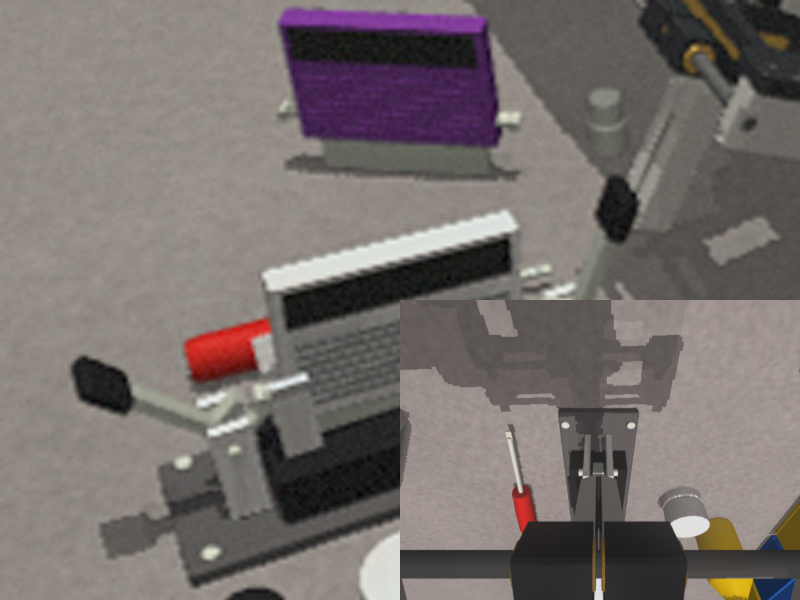

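Lever a follows the finger (pad at (615,208) in the crop leans much less than before), with the finger flat on the pad. Continue to about 0.25.

Call:
play_rows --commands '[[[0,-3.3,2.4,2.86,-0.11,0,0],[0,-3.5,2.2,2.86,-0.11,0,0],[0,0,0,0,0,0,0],[0,0,0,0,0,0,0]]]'

```text
time: 14.32
tcp_pos: [557.9, -60.5, 122.3]
eef_rot: [-0.403, -0.388, 0.598, -0.574]
wrist_force: [-1.1, 0.1, 0.8]
grip_width: 0.6
```

Call:
play_rows --commands '[[[0,-3.5,2.0,2.86,-0.11,0,0],[0,-3.6,1.8,2.86,-0.11,0,0],[0,0,0,0,0,0,0],[0,0,0,0,0,0,0]]]'

```text
time: 14.65
tcp_pos: [557.9, -67.6, 126.0]
eef_rot: [-0.432, -0.416, 0.577, -0.554]
wrist_force: [0.4, 0.4, 0.3]
grip_width: 0.4
```

Run:
```python
from h import *
s=readout.state(); print(s["tcp_pos"].round(1),tilt(1),s["wrist_force"].round(1),(pose(1,.28,13)-s["tcp_pos"]).round(1))
```

```text
[557.9 -67.6 126. ] (np.float64(0.28385408311736005), np.float64(-0.055518154615183626)) [0.4 0.4 0.3] [-0.8  0.5  1.3]
```

Run:
```python
from h import *
print(pose(-1,.78,40,180).round(1),pose(-1,.78,25).round(1),pose(-1,.78,13).round(1))
```

```text
[ 542.4 -432.4  153.8] [ 545.7 -351.5   93.3] [ 546.  -343.   101.7]
```

Call:
play_rows --commands '[[[0,10,-2,0,0,0,0],[0,15,0,0,0,0,0],[0,5,30,0,0,0,0],[0,0,40,0,0,0,0],[0,0,40,0,0,0,0]]]'

```text
time: 15.07
tcp_pos: [557.0, -35.8, 233.9]
eef_rot: [-0.431, -0.418, 0.577, -0.554]
wrist_force: [1.3, -0.1, 0.5]
grip_width: 0.4
```

Call:
play_rows --commands '[[[-1.6,-30,8,6,-0.24,0,0],[-1.6,-40,0,6,-0.24,0,0],[-1.6,-40,0,6,-0.24,0,0],[-1.6,-40,0,6,-0.24,0,0],[-1.6,-40,0,6,-0.24,0,0]]]'

```text
time: 15.48
tcp_pos: [550.2, -228.1, 243.2]
eef_rot: [0.568, 0.546, -0.443, 0.427]
wrist_force: [0.8, 0.0, -0.1]
grip_width: 0.2
```

Call:
play_rows --commands '[[[-1.6,-40,0,6,-0.24,0,0],[-1.6,-40,0,6,-0.24,0,0],[-1.6,-40,0,6,-0.24,0,0],[-1.6,-40,0,6,-0.24,0,0],[-1,-40,0,6.5,-0.27,0,0]]]'

```text
time: 15.9
tcp_pos: [542.7, -428.5, 242.4]
eef_rot: [0.664, 0.64, -0.279, 0.267]
wrist_force: [2.1, -0.9, 0.5]
grip_width: 0.4
```

Call:
play_rows --commands '[[[0,0,-30,0,0,0,0],[0,0,-30,0,0,0,0],[0,0,-20,0,0,0,0],[0,0,0,0,0,0,0],[0,0,0,0,0,0,0]]]'

```text
time: 16.32
tcp_pos: [542.9, -425.6, 161.3]
eef_rot: [0.664, 0.64, -0.279, 0.267]
wrist_force: [-0.8, 0.2, 1.1]
grip_width: 0.5
```

Run:
```python
from h import *
s=readout.state(); print(s["tcp_pos"].round(1),tilt(-1),s["joint_pos"].round(2),s["wrist_force"].round(1),(pose(-1,.78,40)-s["tcp_pos"]).round(1))
```

```text
[ 542.9 -425.6  161.3] (np.float64(0.7776535476183193), np.float64(-0.2251970461922674)) [-0.99  0.74  1.14  0.44  1.9  -0.94] [-0.8  0.2  1.1] [  2.4  63.4 -78.6]
```

Call:
play_rows --commands '[[[0.5,10,-18,0,0,0,0],[0.6,17,-22,0,0,0,0],[0.6,17,-20,0,0,0,0],[0.6,14,-13,0,0,0,0],[0,5,-5,0,0,0,0]]]'

```text
time: 16.73
tcp_pos: [545.5, -361.8, 85.0]
eef_rot: [0.664, 0.64, -0.279, 0.269]
wrist_force: [-0.9, 0.2, -0.1]
grip_width: 0.6
```

Call:
play_rows --commands '[[[0,4,4,0,0,0,0],[0,5,5,0,0,0,0],[0,3,3,0,0,0,0],[0,2,2,0,0,0,0],[0,0,0,0,0,0,0]]]'

```text
time: 17.15
tcp_pos: [545.6, -351.3, 100.3]
eef_rot: [0.665, 0.638, -0.279, 0.27]
wrist_force: [-0.5, 0.5, -0.8]
grip_width: 0.7
```

Run:
```python
from h import *
s=readout.state(); print(s["tcp_pos"].round(1),tilt(-1),s["wrist_force"].round(1),(pose(-1,.78,13)-s["tcp_pos"]).round(1))
```

```text
[ 545.6 -351.3  100.3] (np.float64(0.7727303919614256), np.float64(0.05577245847603798)) [-0.5  0.5 -0.8] [0.5 8.3 1.4]
```

Call:
play_rows --commands '[[[0.5,2,1,0,0,0,0],[0,2,1,0,0,0,0],[0,2,1,0,0,0,0],[0,0,0,0,0,0,0],[0,0,0,0,0,0,0]]]'

```text
time: 17.57
tcp_pos: [545.3, -344.3, 101.1]
eef_rot: [0.665, 0.639, -0.279, 0.268]
wrist_force: [0.7, -0.3, 0.3]
grip_width: 0.5
```

Run:
```python
from h import *
s=readout.state(); print(s["tcp_pos"].round(1),tilt(-1),s["wrist_force"].round(1),(pose(-1,.78,13)-s["tcp_pos"]).round(1))
```

```text
[ 545.3 -344.3  101.1] (np.float64(0.7757387688773837), np.float64(-0.048872984588419856)) [ 0.7 -0.3  0.3] [0.7 1.3 0.7]
```

Good. Arc for lever b down to about 0.28.

Call:
play_rows --commands '[[[0.5,3.2,3.6,-2.86,0.11,0,0],[0,2.6,3.1,-2.86,0.11,0,0],[0,2.8,3.0,-2.86,0.11,0,0],[0,0,0,0,0,0,0],[0,0,0,0,0,0,0]]]'

```text
time: 17.98
tcp_pos: [546.0, -335.6, 111.3]
eef_rot: [0.642, 0.617, -0.328, 0.315]
wrist_force: [0.3, 0.1, -0.1]
grip_width: 0.6
```

Call:
play_rows --commands '[[[0,2.9,2.8,-2.86,0.11,0,0],[0,3.1,2.7,-2.86,0.11,0,0],[0,3.1,2.5,-2.86,0.11,0,0],[0,0,0,0,0,0,0],[0,0,0,0,0,0,0]]]'

```text
time: 18.4
tcp_pos: [545.9, -326.6, 118.8]
eef_rot: [0.616, 0.592, -0.375, 0.36]
wrist_force: [0.5, 0.4, -0.6]
grip_width: 0.7
```

Call:
play_rows --commands '[[[0,3.3,2.4,-2.86,0.11,0,0],[0,3.5,2.2,-2.86,0.11,0,0],[0,0,0,0,0,0,0],[0,0,0,0,0,0,0]]]'

```text
time: 18.73
tcp_pos: [545.8, -320.0, 123.2]
eef_rot: [0.597, 0.573, -0.405, 0.389]
wrist_force: [0.9, 0.2, 0.2]
grip_width: 0.5
```

Call:
play_rows --commands '[[[0,3.5,2.0,-2.86,0.11,0,0],[0,3.6,1.8,-2.86,0.11,0,0],[0,0,0,0,0,0,0],[0,0,0,0,0,0,0]]]'

```text
time: 19.07
tcp_pos: [545.8, -312.8, 127.0]
eef_rot: [0.576, 0.553, -0.434, 0.417]
wrist_force: [-0.6, 0.4, 0.9]
grip_width: 0.4
```

Run:
```python
from h import *
s=readout.state(); print(s["tcp_pos"].round(1),tilt(-1),s["wrist_force"].round(1),(pose(-1,.28,13)-s["tcp_pos"]).round(1))
```

```text
[ 545.8 -312.8  127. ] (np.float64(0.27885150543048337), np.float64(-0.009844168524991525)) [-0.6  0.4  0.9] [1.4 0.7 0.3]
```

Call:
play_rows --commands '[[[0.8,2,0.9,-1.43,0.06,0,0],[0,1.9,0.8,-1.43,0.06,0,0],[0,0,0,0,0,0,0],[0,0,0,0,0,0,0]]]'

```text
time: 19.4
tcp_pos: [546.6, -308.7, 128.8]
eef_rot: [0.564, 0.542, -0.449, 0.432]
wrist_force: [-0.7, -0.6, -1.0]
grip_width: 0.2
```

Call:
play_rows --commands '[[[0,1.9,0.7,-1.43,0.06,0,0],[0,0,0,0,0,0,0],[0,0,0,0,0,0,0]]]'

```text
time: 19.65
tcp_pos: [546.7, -306.7, 129.7]
eef_rot: [0.558, 0.537, -0.456, 0.439]
wrist_force: [-0.1, -0.6, -0.7]
grip_width: 0.3
```

Call:
play_rows --commands '[[[0,1.9,0.7,-1.43,0.06,0,0],[0,0,0,0,0,0,0],[0,0,0,0,0,0,0]]]'

```text
time: 19.9
tcp_pos: [546.7, -305.0, 130.5]
eef_rot: [0.552, 0.531, -0.463, 0.445]
wrist_force: [-0.8, -1.2, -0.5]
grip_width: 0.2
```

Call:
play_rows --commands '[[[0,1.9,0.6,-1.43,0.06,0,0],[0,0,0,0,0,0,0],[0,0,0,0,0,0,0]]]'

```text
time: 20.15
tcp_pos: [546.7, -303.1, 131.2]
eef_rot: [0.547, 0.526, -0.47, 0.452]
wrist_force: [-1.0, -2.1, -1.6]
grip_width: 0.7
```

Call:
play_rows --commands '[[[0,1.9,0.6,-1.43,0.06,0,0],[0,0,0,0,0,0,0],[0,0,0,0,0,0,0]]]'

```text
time: 20.4
tcp_pos: [546.7, -301.0, 131.8]
eef_rot: [0.541, 0.52, -0.477, 0.458]
wrist_force: [-1.1, -1.6, 0.4]
grip_width: 0.4
```

Call:
play_rows --commands '[[[0,1.9,0.5,-1.43,0.06,0,0],[0,0,0,0,0,0,0],[0,0,0,0,0,0,0]]]'

```text
time: 20.65
tcp_pos: [546.8, -299.1, 132.3]
eef_rot: [0.535, 0.514, -0.483, 0.465]
wrist_force: [-0.6, -2.7, 0.8]
grip_width: 1.0
```

Call:
play_rows --commands '[[[0,1.5,0.4,-1.15,0.05,0,0],[0,0,0,0,0,0,0],[0,0,0,0,0,0,0]]]'

```text
time: 20.9
tcp_pos: [546.8, -297.7, 132.7]
eef_rot: [0.53, 0.51, -0.489, 0.47]
wrist_force: [-0.5, -3.1, -0.1]
grip_width: 0.8
```

Call:
play_rows --commands '[[[0,1.5,0.3,-1.1,0.04,0,0],[0,0,0,0,0,0,0],[0,0,0,0,0,0,0]]]'

```text
time: 21.15
tcp_pos: [546.9, -296.2, 133.0]
eef_rot: [0.525, 0.505, -0.494, 0.475]
wrist_force: [-0.7, -2.2, 1.3]
grip_width: 0.3
```

Call:
play_rows --commands '[[[0,1.5,0.3,-1.1,0.04,0,0],[0,0,0,0,0,0,0],[0,0,0,0,0,0,0]]]'

```text
time: 21.4
tcp_pos: [546.9, -294.7, 133.3]
eef_rot: [0.52, 0.5, -0.499, 0.48]
wrist_force: [-0.8, -2.1, 1.3]
grip_width: 0.4
```

Call:
play_rows --commands '[[[0,1.5,0.3,-1.1,0.04,0,0],[0,0,0,0,0,0,0],[0,0,0,0,0,0,0]]]'

```text
time: 21.65
tcp_pos: [546.9, -293.2, 133.5]
eef_rot: [0.516, 0.496, -0.504, 0.485]
wrist_force: [0.1, -2.2, 1.9]
grip_width: 0.8
```

Call:
play_rows --commands '[[[0,1.5,0.2,-1.1,0.04,0,0],[0,0,0,0,0,0,0],[0,0,0,0,0,0,0]]]'

```text
time: 21.9
tcp_pos: [546.8, -291.6, 133.7]
eef_rot: [0.511, 0.491, -0.509, 0.489]
wrist_force: [0.3, -2.3, 2.1]
grip_width: 0.5
```

Call:
play_rows --commands '[[[0,1.5,0.2,-1.1,0.04,0,0],[0,0,0,0,0,0,0],[0,0,0,0,0,0,0]]]'

```text
time: 22.15
tcp_pos: [546.8, -290.1, 133.9]
eef_rot: [-0.506, -0.486, 0.513, -0.494]
wrist_force: [-0.1, -1.8, 2.3]
grip_width: 0.2
```

Call:
play_rows --commands '[[[0,1.5,0.2,-1.1,0.04,0,0],[0,0,0,0,0,0,0],[0,0,0,0,0,0,0]]]'

```text
time: 22.4
tcp_pos: [546.7, -288.6, 133.9]
eef_rot: [-0.501, -0.482, 0.518, -0.499]
wrist_force: [0.8, -2.1, 1.5]
grip_width: 0.7
```

Run:
```python
from h import *
s=readout.state(); print(s["tcp_pos"].round(1),tilt(-1),s["wrist_force"].round(1),s["torque"].round(2),(pose(-1,tilt(-1)[0],13)-s["tcp_pos"]).round(1))
```

```text
[ 546.7 -288.6  133.9] (np.float64(-0.03412915898772532), np.float64(0.008377895199314745)) [ 0.8 -2.1  1.5] [-0.37 -0.13 -0.05] [1.5 0.8 0.5]
```

Call:
play_rows --commands '[[[0,1.5,0.1,-1.1,0.04,0,0],[0,0,0,0,0,0,0],[0,0,0,0,0,0,0]]]'

```text
time: 22.65
tcp_pos: [546.7, -287.1, 134.0]
eef_rot: [-0.496, -0.477, 0.523, -0.503]
wrist_force: [0.5, -2.2, 1.4]
grip_width: 0.7
```

Call:
play_rows --commands '[[[0,1.5,0.1,-1.1,0.04,0,0],[0,0,0,0,0,0,0],[0,0,0,0,0,0,0]]]'

```text
time: 22.9
tcp_pos: [546.7, -285.5, 134.1]
eef_rot: [-0.491, -0.472, 0.528, -0.508]
wrist_force: [0.5, -2.7, 0.7]
grip_width: 0.4
```

Call:
play_rows --commands '[[[0,1.5,0.1,-1.1,0.04,0,0],[0,0,0,0,0,0,0],[0,0,0,0,0,0,0]]]'

```text
time: 23.15
tcp_pos: [546.6, -284.1, 134.2]
eef_rot: [-0.486, -0.467, 0.532, -0.512]
wrist_force: [-0.2, -2.6, 1.8]
grip_width: 0.3
```

Run:
```python
from h import *
s=readout.state(); print(s["tcp_pos"].round(1),tilt(-1),s["wrist_force"].round(1),s["torque"].round(2),(pose(-1,tilt(-1)[0],13)-s["tcp_pos"]).round(1))
sc=camera("scene"); w=camera("wrist")
b=cv2.resize(sc[190:360,110:330],(800,618),interpolation=cv2.INTER_CUBIC)[:600]
b[:220,507:]=cv2.resize(w,(293,220))
cv2.imwrite("pics/w7.png",b)
```

```text
[ 546.6 -284.1  134.2] (np.float64(-0.09172775718195246), np.float64(0.011348432930544045)) [-0.2 -2.6  1.8] [-0.28 -0.15 -0.03] [1.8 0.9 0.7]
```

Call:
play_rows --commands '[[[0,1.2,0,-0.9,0.04,0,0],[0,0,0,0,0,0,0],[0,0,0,0,0,0,0]]]'

```text
time: 23.5
tcp_pos: [546.6, -283.1, 134.2]
eef_rot: [-0.481, -0.463, 0.536, -0.516]
wrist_force: [0.2, -2.1, 2.0]
grip_width: 0.4
```

Call:
play_rows --commands '[[[0,1.2,0,-0.9,0.04,0,0],[0,0,0,0,0,0,0],[0,0,0,0,0,0,0]]]'

```text
time: 23.75
tcp_pos: [546.6, -281.8, 134.2]
eef_rot: [-0.477, -0.459, 0.54, -0.519]
wrist_force: [-0.5, -3.0, 1.6]
grip_width: 0.5
```

Call:
play_rows --commands '[[[0,1,0,-0.7,0.03,0,0],[0,0,0,0,0,0,0],[0,0,0,0,0,0,0]]]'

```text
time: 24.0
tcp_pos: [546.7, -280.9, 134.3]
eef_rot: [-0.474, -0.456, 0.543, -0.522]
wrist_force: [-0.5, -2.6, 1.4]
grip_width: 0.5
```

Call:
play_rows --commands '[[[0,1,0,-0.5,0.03,0,0],[0,0,0,0,0,0,0],[0,0,0,0,0,0,0]]]'

```text
time: 24.25
tcp_pos: [546.7, -280.1, 134.3]
eef_rot: [-0.472, -0.453, 0.545, -0.524]
wrist_force: [-0.3, -3.6, 1.8]
grip_width: 0.2
```

Call:
play_rows --commands '[[[0,1,0,0,0,0,0],[0,0,0,0,0,0,0],[0,0,0,0,0,0,0]]]'

```text
time: 24.5
tcp_pos: [546.8, -279.2, 134.3]
eef_rot: [-0.472, -0.453, 0.545, -0.524]
wrist_force: [0.7, -4.3, 1.7]
grip_width: -0.1
```

Run:
```python
from h import *
s=readout.state(); print(s["tcp_pos"].round(1),tilt(-1),s["wrist_force"].round(1),s["torque"].round(2))
sc=camera("scene"); w=camera("wrist")
b=cv2.resize(sc[190:360,110:330],(800,618),interpolation=cv2.INTER_CUBIC)[:600]
b[:220,507:]=cv2.resize(w,(293,220))
cv2.imwrite("pics/w7.png",b)
```

```text
[ 546.8 -279.2  134.3] (np.float64(-0.14465096445797565), np.float64(0.01664487075976204)) [ 0.7 -4.3  1.7] [-0.78 -0.12  0.  ]
```

View pics/w7.png

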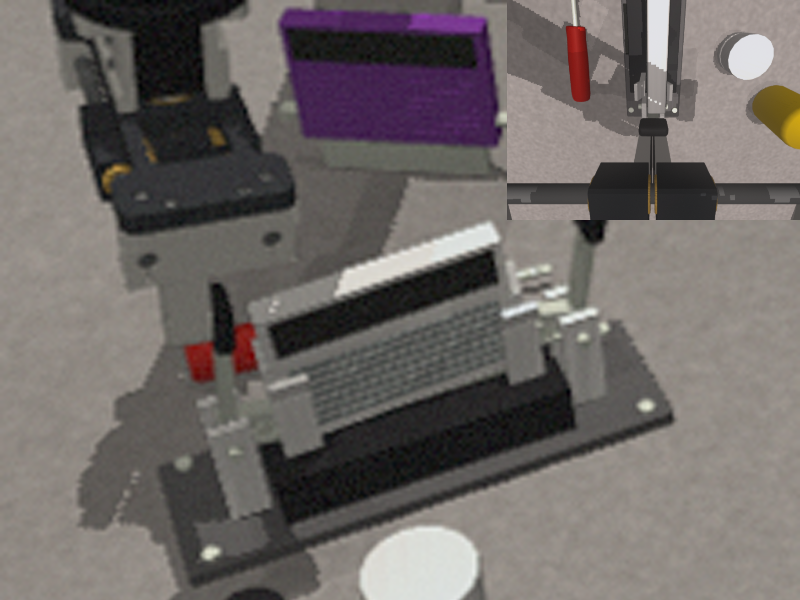

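Call:
play_rows --commands '[[[0,1,0,0,0,0,0],[0,0,0,0,0,0,0],[0,0,0,0,0,0,0]]]'

```text
time: 24.85
tcp_pos: [546.8, -278.5, 134.3]
eef_rot: [-0.471, -0.453, 0.545, -0.524]
wrist_force: [1.5, -6.0, 0.6]
grip_width: 0.7
```

Call:
play_rows --commands '[[[0,1,0,0,0,0,0],[0,0,0,0,0,0,0],[0,0,0,0,0,0,0]]]'

```text
time: 25.1
tcp_pos: [546.8, -278.2, 134.3]
eef_rot: [-0.471, -0.453, 0.546, -0.525]
wrist_force: [0.6, -8.2, -2.1]
grip_width: 0.6
```

Call:
play_rows --commands '[[[0,1,0,0,0,0,0],[0,0,0,0,0,0,0],[0,0,0,0,0,0,0]]]'

```text
time: 25.35
tcp_pos: [546.8, -278.1, 134.3]
eef_rot: [-0.471, -0.452, 0.546, -0.525]
wrist_force: [1.0, -12.2, -2.7]
grip_width: 0.7
```

Call:
play_rows --commands '[[[0,0.7,0,0,0,0,0],[0,0,0,0,0,0,0],[0,0,0,0,0,0,0]]]'

```text
time: 25.6
tcp_pos: [546.7, -278.1, 134.3]
eef_rot: [-0.47, -0.452, 0.546, -0.526]
wrist_force: [1.3, -13.5, -3.7]
grip_width: 0.6
```

Lever b is on its stop (force went 4→13.5 N with no more movement). Now lever a.

Call:
play_rows --commands '[[[0,-8,0,0,0,0,0],[0,-15,0,0,0,0,0],[0,-5,30,0,0,0,0],[0,0,40,0,0,0,0],[0,0,40,0,0,0,0]]]'

```text
time: 26.02
tcp_pos: [545.5, -302.8, 243.4]
eef_rot: [-0.472, -0.456, 0.545, -0.522]
wrist_force: [0.9, -0.6, -0.1]
grip_width: 0.4
```

Call:
play_rows --commands '[[[1.3,30,5,-2,0.08,0,0],[1.3,40,0,-2,0.08,0,0],[1.3,40,0,-2,0.08,0,0],[1.3,40,0,-1.7,0.07,0,0],[1.3,40,0,0,0,0,0]]]'

```text
time: 26.43
tcp_pos: [552.3, -110.7, 248.4]
eef_rot: [-0.434, -0.418, 0.576, -0.553]
wrist_force: [-0.3, 0.8, -0.0]
grip_width: 0.5
```

Call:
play_rows --commands '[[[1.3,40,0,0,0,0,0],[1.3,30,0,0,0,0,0],[1,15,0,0,0,0,0],[0,0,0,0,0,0,0],[0,0,0,0,0,0,0]]]'

```text
time: 26.85
tcp_pos: [556.6, -27.8, 248.7]
eef_rot: [-0.433, -0.418, 0.575, -0.553]
wrist_force: [-0.3, -0.5, -0.1]
grip_width: 1.0
```

Run:
```python
from h import *
s=readout.state(); print(s["tcp_pos"].round(1),tilt(1),s["wrist_force"].round(1),(pose(1,.28,30)-s["tcp_pos"]).round(1),(pose(1,.28,30,200)-s["tcp_pos"]).round(1))
```

```text
[556.6 -27.8 248.7] (np.float64(0.27813230592981625), np.float64(-0.06933076102892019)) [-0.3 -0.5 -0.1] [   1.2  -22.9 -126.1] [  2.5  10.2 -10.8]
```

Descend along the handle direction outside the pad, then approach.

Call:
play_rows --commands '[[[1,5,-26,0,0,0,0],[0,-5,-30,0,0,0,0],[0,-8,-30,0,0,0,0],[0,-8,-25,0,0,0,0],[0,-4,-12,0,0,0,0]]]'

```text
time: 27.27
tcp_pos: [555.3, -50.1, 122.3]
eef_rot: [-0.433, -0.419, 0.578, -0.551]
wrist_force: [0.0, -0.2, 0.3]
grip_width: 0.6
```

Call:
play_rows --commands '[[[0,-4,1,0,0,0,0],[0,-4,1,0,0,0,0],[0,-4,1,0,0,0,0],[0,0,0,0,0,0,0],[0,0,0,0,0,0,0]]]'

```text
time: 27.68
tcp_pos: [559.0, -60.7, 131.2]
eef_rot: [-0.435, -0.416, 0.575, -0.554]
wrist_force: [-0.2, -0.4, 0.6]
grip_width: 0.4
```

Run:
```python
from h import *
s=readout.state(); print(s["tcp_pos"].round(1),tilt(1),s["wrist_force"].round(1),(pose(1,.28,13)-s["tcp_pos"]).round(1))
```

```text
[559.  -60.7 131.2] (np.float64(0.2791613030606834), np.float64(0.17736157203087316)) [-0.2 -0.4  0.6] [-1.8 -6.4 -3.9]
```

Call:
play_rows --commands '[[[-1,-2,-1,0,0,0,0],[-0.5,-2,-1,0,0,0,0],[0,-2,-1,0,0,0,0],[0,0,0,0,0,0,0],[0,0,0,0,0,0,0]]]'

```text
time: 28.1
tcp_pos: [556.1, -66.3, 126.1]
eef_rot: [-0.434, -0.417, 0.576, -0.553]
wrist_force: [0.3, -0.7, -0.2]
grip_width: 0.5
```

Call:
play_rows --commands '[[[0,-1.9,0.8,1.43,-0.06,0,0],[0,-1.9,0.8,1.43,-0.06,0,0],[0,0,0,0,0,0,0],[0,0,0,0,0,0,0]]]'

```text
time: 28.43
tcp_pos: [556.0, -69.5, 127.5]
eef_rot: [-0.448, -0.431, 0.565, -0.542]
wrist_force: [-0.6, 3.4, -0.1]
grip_width: 0.4
```

Call:
play_rows --commands '[[[0,-1.9,0.7,1.43,-0.06,0,0],[0,0,0,0,0,0,0],[0,0,0,0,0,0,0]]]'

```text
time: 28.68
tcp_pos: [555.9, -71.3, 128.2]
eef_rot: [-0.455, -0.438, 0.559, -0.537]
wrist_force: [-1.3, 4.5, -1.1]
grip_width: 0.7
```

Call:
play_rows --commands '[[[0,-1.9,0.7,1.43,-0.06,0,0],[0,0,0,0,0,0,0],[0,0,0,0,0,0,0]]]'

```text
time: 28.93
tcp_pos: [555.8, -73.3, 128.8]
eef_rot: [-0.462, -0.445, 0.554, -0.532]
wrist_force: [-1.4, 5.2, -0.9]
grip_width: 0.7
```

Run:
```python
from h import *
s=readout.state(); print(s["tcp_pos"].round(1),tilt(1),s["wrist_force"].round(1),(pose(1,tilt(1)[0],13)-s["tcp_pos"]).round(1))
```

```text
[555.8 -73.3 128.8] (np.float64(0.17897469241924216), np.float64(-0.05971941499621336)) [-1.4  5.2 -0.9] [ 1.  -1.3  1.6]
```

Call:
play_rows --commands '[[[0.5,-1.9,0.6,1.43,-0.06,0,0],[0,0,0,0,0,0,0],[0,0,0,0,0,0,0]]]'

```text
time: 29.18
tcp_pos: [556.0, -75.3, 129.4]
eef_rot: [-0.468, -0.451, 0.548, -0.526]
wrist_force: [-2.6, 5.1, 1.0]
grip_width: 0.4
```

Call:
play_rows --commands '[[[0,-1.5,0.4,1.1,-0.04,0,0],[0,0,0,0,0,0,0],[0,0,0,0,0,0,0]]]'

```text
time: 29.43
tcp_pos: [556.0, -76.4, 129.8]
eef_rot: [-0.474, -0.457, 0.543, -0.521]
wrist_force: [-2.0, 5.7, -0.1]
grip_width: 0.8
```

Call:
play_rows --commands '[[[0,-1.5,0.4,1.1,-0.04,0,0],[0,0,0,0,0,0,0],[0,0,0,0,0,0,0]]]'

```text
time: 29.68
tcp_pos: [556.0, -77.5, 130.2]
eef_rot: [-0.479, -0.462, 0.539, -0.517]
wrist_force: [-2.4, 7.3, 0.7]
grip_width: 0.5
```

Call:
play_rows --commands '[[[0,-1.5,0.4,1.1,-0.04,0,0],[0,0,0,0,0,0,0],[0,0,0,0,0,0,0]]]'

```text
time: 29.93
tcp_pos: [556.0, -78.6, 130.6]
eef_rot: [-0.485, -0.467, 0.534, -0.512]
wrist_force: [-2.4, 9.2, 1.4]
grip_width: 0.7
```

Call:
play_rows --commands '[[[0,-1,0.2,0.5,-0.02,0,0],[0,0,0,0,0,0,0],[0,0,0,0,0,0,0]]]'

```text
time: 30.18
tcp_pos: [556.0, -79.2, 130.8]
eef_rot: [-0.487, -0.47, 0.532, -0.51]
wrist_force: [-1.9, 10.4, 2.1]
grip_width: 0.9
```

Call:
play_rows --commands '[[[0,-1,0.2,0.5,-0.02,0,0],[0,0,0,0,0,0,0],[0,0,0,0,0,0,0]]]'

```text
time: 30.43
tcp_pos: [555.9, -79.9, 131.0]
eef_rot: [-0.49, -0.472, 0.529, -0.507]
wrist_force: [-1.8, 10.8, 2.4]
grip_width: 0.4
```

Run:
```python
from h import *
s=readout.state(); print(s["tcp_pos"].round(2),tilt(1),s["wrist_force"].round(1),(pose(1,tilt(1)[0],13)-s["tcp_pos"]).round(1))
```

```text
[555.94 -79.87 130.99] (np.float64(0.07529717848551294), np.float64(-0.16008488428789172)) [-1.8 10.8  2.4] [ 0.6 -2.8  1.8]
```

Call:
play_rows --commands '[[[0,-1,0.1,0,0,0,0],[0,0,0,0,0,0,0],[0,0,0,0,0,0,0]]]'

```text
time: 30.68
tcp_pos: [555.9, -80.3, 131.1]
eef_rot: [-0.49, -0.472, 0.529, -0.507]
wrist_force: [-2.7, 12.7, 2.5]
grip_width: 0.2
```

Call:
play_rows --commands '[[[0,-1,0.1,0,0,0,0],[0,0,0,0,0,0,0],[0,0,0,0,0,0,0]]]'

```text
time: 30.93
tcp_pos: [555.9, -80.8, 131.1]
eef_rot: [-0.49, -0.473, 0.529, -0.507]
wrist_force: [-1.8, 14.9, 3.5]
grip_width: 0.2
```

Call:
play_rows --commands '[[[0,-1,0.1,0,0,0,0],[0,0,0,0,0,0,0],[0,0,0,0,0,0,0]]]'

```text
time: 31.18
tcp_pos: [555.9, -81.3, 131.2]
eef_rot: [-0.49, -0.473, 0.529, -0.507]
wrist_force: [-2.0, 17.4, 3.2]
grip_width: 0.7
```

Run:
```python
from h import *
s=readout.state(); print(s["tcp_pos"].round(2),tilt(1),s["wrist_force"].round(1),s["torque"].round(2))
sc=camera("scene"); w=camera("wrist"); cv2.imwrite("pics/s8.png",sc); cv2.imwrite("pics/w8r.png",w)
b=np.zeros((600,800,3),np.uint8)
b[:,:560]=cv2.resize(sc[205:355,145:285],(560,600),interpolation=cv2.INTER_CUBIC)
b[:,560:]=cv2.resize(w[0:400,240:400],(240,600))
cv2.imwrite("pics/w8.png",b)
```

```text
[555.89 -81.29 131.22] (np.float64(0.07216500476716961), np.float64(-0.1787500963551311)) [-2.  17.4  3.2] [ 3.04  0.34 -0.09]
```

View pics/w8.png

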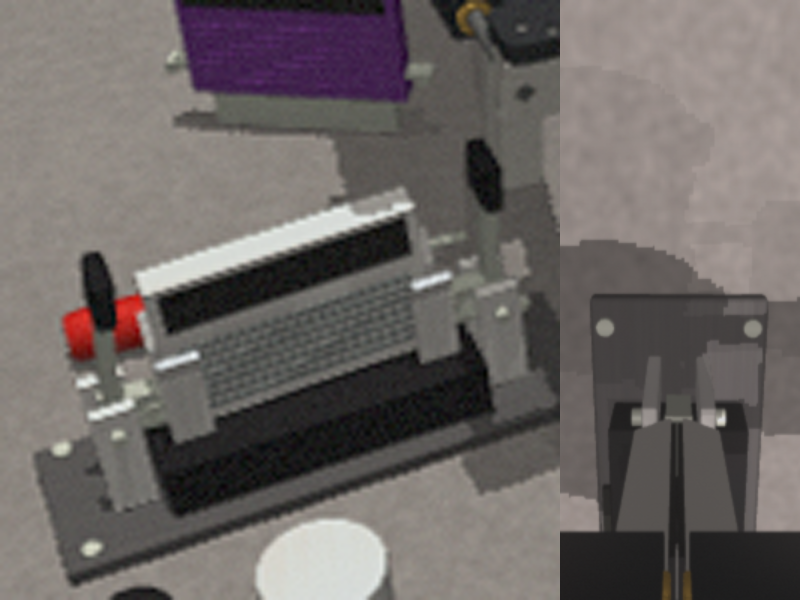

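Run:
```python
from h import *
c=calibration("scene")
cr=lambda P:((proj(c,P)[0]-[145,205])*4).round(0)
for sd in(-1,1):
    print("pivot",sd,cr(D+sd*88*EY+54*EZ), "plate corner",cr(D+40*EX+sd*125*EY+8*EZ))
    for ph in(.15,.1,.05,0,-.05,-.1,-.15): print(sd,ph,cr(D+sd*(88+70*np.sin(ph))*EY+(54+70*np.cos(ph))*EZ))
    for h in(0,2,4,6,8,10): print(" top corner front h",h,cr(D+8*EX+sd*60*EY+(14+h+110)*EZ), "back",cr(D-8*EX+sd*60*EY+(14+h+110)*EZ))
# pad mask centroids (dark blobs) in scene
im=cv2.imread("pics/s8.png"); g=cv2.cvtColor(im,cv2.COLOR_BGR2GRAY)
m=(g<45).astype(np.uint8); n,l,st,ce=cv2.connectedComponentsWithStats(m)
for i in range(1,n):
    if 30<st[i,4]<300 and 150<ce[i][0]<285 and 220<ce[i][1]<300: print(st[i],((ce[i]-[145,205])*4).round(0))
```

```text
pivot -1 [109. 418.] plate corner [ 65. 581.]
-1 0.15 [ 50. 309.]
-1 0.1 [ 58. 306.]
-1 0.05 [ 67. 303.]
-1 0 [ 75. 300.]
-1 -0.05 [ 83. 298.]
-1 -0.1 [ 92. 296.]
-1 -0.15 [100. 294.]
 top corner front h 0 [146. 291.] back [137. 268.]
 top corner front h 2 [145. 288.] back [136. 265.]
 top corner front h 4 [144. 284.] back [136. 261.]
 top corner front h 6 [143. 281.] back [135. 258.]
 top corner front h 8 [143. 277.] back [134. 254.]
 top corner front h 10 [142. 273.] back [133. 251.]
pivot 1 [488. 295.] plate corner [600. 395.]
1 0.15 [495. 173.]
1 0.1 [488. 175.]
1 0.05 [481. 177.]
1 0 [473. 179.]
1 -0.05 [466. 181.]
1 -0.1 [458. 184.]
1 -0.15 [451. 187.]
 top corner front h 0 [419. 208.] back [407. 187.]
 top corner front h 2 [418. 204.] back [407. 183.]
 top corner front h 4 [418. 201.] back [406. 180.]
 top corner front h 6 [417. 197.] back [406. 176.]
 top corner front h 8 [417. 193.] back [405. 173.]
 top corner front h 10 [416. 190.] back [405. 169.]
[262 240   9  18 116] [483. 174.]
[166 268   8  20 110] [ 98. 290.]
```

Run:
```python
import cv2,numpy as np
b=cv2.imread("pics/w7.png"); a=cv2.imread("pics/s8.png")
r=cv2.resize(a[190:360,110:330],(800,618),interpolation=cv2.INTER_CUBIC)[:600]
for im in(b,r):
    g=cv2.cvtColor(im,cv2.COLOR_BGR2GRAY)[275:360,190:250]; m=(g<50); ys,xs=np.nonzero(m); print(m.sum(),xs.mean()+190,ys.mean()+275)
# module top edge comparison via template match of patches: left part and right part of strip
for x0 in(255,440):
    t=cv2.cvtColor(b,cv2.COLOR_BGR2GRAY)[225:375,x0:x0+65] if x0<300 else cv2.cvtColor(b,cv2.COLOR_BGR2GRAY)[235:330,x0:x0+60]
    y0=225 if x0<300 else 235
    res=cv2.matchTemplate(cv2.cvtColor(r,cv2.COLOR_BGR2GRAY)[y0-25:y0+25+t.shape[0],x0-25:x0+25+t.shape[1]],t,cv2.TM_CCOEFF_NORMED); _,v,_,p=cv2.minMaxLoc(res); print(x0,v,p[0]-25,p[1]-25)
```

```text
1432 224.10055865921788 323.3973463687151
1506 217.35059760956176 320.40637450199205
255 0.9136039614677429 0 0
440 0.9711623191833496 -24 11
```

Call:
play_rows --commands '[[[0,10,0,0,0,0,0],[0,15,0,0,0,0,0],[0,8,30,0,0,0,0],[0,0,40,0,0,0,0],[0,0,40,0,0,0,0]]]'

```text
time: 31.7
tcp_pos: [555.9, -52.3, 242.2]
eef_rot: [-0.488, -0.471, 0.531, -0.509]
wrist_force: [1.3, -1.2, 0.5]
grip_width: 0.6
```

Call:
play_rows --commands '[[[-1.3,-38,5,0,0,0,0],[-1.3,-40,0,0,0,0,0],[-1.3,-40,0,0,0,0,0],[-1.3,-40,0,0,0,0,0],[-1.3,-40,0,0,0,0,0]]]'

```text
time: 32.12
tcp_pos: [549.9, -252.8, 247.4]
eef_rot: [-0.488, -0.469, 0.53, -0.51]
wrist_force: [0.5, 0.7, -0.3]
grip_width: 0.2
```

Call:
play_rows --commands '[[[-1.3,-40,0,0,0,0,0],[-1.3,-20,0,0,0,0,0],[0,0,0,0,0,0,0],[0,0,0,0,0,0,0]]]'

```text
time: 32.45
tcp_pos: [547.3, -311.5, 246.7]
eef_rot: [-0.489, -0.47, 0.531, -0.509]
wrist_force: [-0.7, 1.5, -0.5]
grip_width: 0.3
```

Run:
```python
from h import *
s=readout.state(); print(s["tcp_pos"].round(1),tilt(-1),s["wrist_force"].round(1),(pose(-1,-.08,35)-s["tcp_pos"]).round(1),pose(-1,-.08,13).round(1))
im=camera("scene"); cv2.imwrite("pics/s9.png",im); g=cv2.cvtColor(im,cv2.COLOR_BGR2GRAY)
n,l,st,ce=cv2.connectedComponentsWithStats((g<45).astype(np.uint8))
for i in range(1,n):
    if 60<st[i,4]<300 and 150<ce[i][0]<285 and 220<ce[i][1]<300: print(st[i],((ce[i]-[145,205])*4).round(1))
```

```text
[ 547.3 -311.5  246.7] (np.float64(-0.08046261578133222), np.float64(-0.06199960124724044)) [-0.7  1.5 -0.5] [   0.2    5.5 -110.1] [ 548.4 -284.1  134.8]
[265 240   8  17 106] [492.9 172.6]
[166 268   9  20 124] [ 97.8 291.6]
```

Call:
play_rows --commands '[[[0.5,0,-30,0,0,0,0],[0,0,-35,0,0,0,0],[0,0,-30,0,0,0,0],[0,5,-15,0,0,0,0],[0,5,0,0,0,0,0]]]'

```text
time: 32.92
tcp_pos: [546.0, -296.8, 132.0]
eef_rot: [-0.488, -0.474, 0.53, -0.507]
wrist_force: [0.0, 0.7, -0.8]
grip_width: 0.6
```

Call:
play_rows --commands '[[[0,5,0,0,0,0,0],[0,4,0,0,0,0,0],[0,3,0,0,0,0,0],[0,0,0,0,0,0,0],[0,0,0,0,0,0,0]]]'

```text
time: 33.33
tcp_pos: [548.9, -288.5, 138.3]
eef_rot: [-0.489, -0.47, 0.529, -0.51]
wrist_force: [-1.0, -0.3, 0.4]
grip_width: 0.7
```

Call:
play_rows --commands '[[[0,2,0,0,0,0,0],[0,0,0,0,0,0,0],[0,0,0,0,0,0,0]]]'

```text
time: 33.58
tcp_pos: [548.2, -286.5, 136.9]
eef_rot: [-0.489, -0.47, 0.529, -0.509]
wrist_force: [0.3, 0.0, 0.2]
grip_width: 0.3
```

Call:
play_rows --commands '[[[0,1.5,0,-0.5,0,0,0],[0,0,0,0,0,0,0],[0,0,0,0,0,0,0]]]'

```text
time: 33.83
tcp_pos: [548.1, -284.7, 136.6]
eef_rot: [-0.487, -0.468, 0.531, -0.511]
wrist_force: [-0.2, 0.2, 0.2]
grip_width: 0.7
```

Call:
play_rows --commands '[[[0,1.5,-0.5,-0.8,0.03,0,0],[0,0,0,0,0,0,0],[0,0,0,0,0,0,0]]]'

```text
time: 34.08
tcp_pos: [548.1, -283.0, 136.1]
eef_rot: [-0.483, -0.465, 0.535, -0.514]
wrist_force: [0.2, 0.6, 0.5]
grip_width: 0.5
```

Call:
play_rows --commands '[[[0,1.2,-0.5,-0.8,0.03,0,0],[0,0,0,0,0,0,0],[0,0,0,0,0,0,0]]]'

```text
time: 34.33
tcp_pos: [548.2, -281.8, 135.6]
eef_rot: [-0.479, -0.461, 0.538, -0.518]
wrist_force: [-0.3, -1.0, -0.8]
grip_width: 0.7
```

Call:
play_rows --commands '[[[0,1.2,-0.5,-0.8,0.03,0,0],[0,0,0,0,0,0,0],[0,0,0,0,0,0,0]]]'

```text
time: 34.58
tcp_pos: [548.2, -280.7, 135.2]
eef_rot: [-0.476, -0.457, 0.541, -0.521]
wrist_force: [-0.5, 0.5, -0.5]
grip_width: 0.3
```

Call:
play_rows --commands '[[[0,1.2,-0.5,-0.8,0.03,0,0],[0,0,0,0,0,0,0],[0,0,0,0,0,0,0]]]'

```text
time: 34.83
tcp_pos: [548.3, -280.2, 135.1]
eef_rot: [-0.472, -0.453, 0.545, -0.525]
wrist_force: [0.1, -2.4, 1.2]
grip_width: 0.4
```

Call:
play_rows --commands '[[[0,1,0,0,0,0,0],[0,0,0,0,0,0,0],[0,0,0,0,0,0,0]]]'

```text
time: 35.08
tcp_pos: [548.3, -279.5, 135.1]
eef_rot: [-0.472, -0.453, 0.545, -0.524]
wrist_force: [0.3, -5.6, -0.2]
grip_width: 0.7
```

Call:
play_rows --commands '[[[0,1,0,0,0,0,0],[0,0,0,0,0,0,0],[0,0,0,0,0,0,0]]]'

```text
time: 35.33
tcp_pos: [548.3, -278.8, 135.1]
eef_rot: [-0.472, -0.453, 0.545, -0.525]
wrist_force: [1.1, -4.8, -1.5]
grip_width: 0.5
```

Call:
play_rows --commands '[[[0,1,0,0,0,0,0],[0,0,0,0,0,0,0],[0,0,0,0,0,0,0]]]'

```text
time: 35.58
tcp_pos: [548.4, -278.3, 135.1]
eef_rot: [-0.471, -0.453, 0.545, -0.525]
wrist_force: [0.9, -7.5, -1.4]
grip_width: 0.4
```

Run:
```python
from h import *
s=readout.state(); print(s["tcp_pos"].round(2),tilt(-1),s["wrist_force"].round(1))
im=camera("scene"); cv2.imwrite("pics/s10.png",im); g=cv2.cvtColor(im,cv2.COLOR_BGR2GRAY)
n,l,st,ce=cv2.connectedComponentsWithStats((g<45).astype(np.uint8))
for i in range(1,n):
    if 60<st[i,4]<300 and 150<ce[i][0]<285 and 220<ce[i][1]<300: print(st[i],((ce[i]-[145,205])*4).round(1))
```

```text
[ 548.37 -278.29  135.11] (np.float64(-0.14639921679013065), np.float64(0.09018556940103784)) [ 0.9 -7.5 -1.4]
[143 241  49  13 233] [ 87.9 171.3]
[265 240   8  17 109] [493.5 172.8]
[169 268   6  19  90] [105.7 291. ]
```

```bash
cat > cmp.py <<'E'
import cv2,numpy as np,sys
def G(n): return cv2.cvtColor(cv2.imread(f"pics/{n}.png"),cv2.COLOR_BGR2GRAY).astype(np.float32)
P={"modL":(182,272,30,38),"modR":(222,255,28,38),"dock":(183,305,80,30),"plate":(158,325,40,22)}
def cmpr(a,b):
    A,B=G(a),G(b)
    for k,(x,y,w,h) in P.items():
        W=np.eye(2,3,dtype=np.float32)
        try: cc,W=cv2.findTransformECC(A[y:y+h,x:x+w],B[y-0:y+h,x:x+w],W,cv2.MOTION_TRANSLATION,(3,100,1e-5),None,1)
        except cv2.error: cc=0
        print(a,b,k,round(cc,3),W[:,2].round(2))
for p in sys.argv[1:]: cmpr(*p.split(","))
E
python3 cmp.py s8,s9 s9,s10 s8,s10
```

```text
s8 s9 modL 0.993 [-0.04 -0.05]
s8 s9 modR 0.967 [-0.19 -0.12]
s8 s9 dock 0.991 [ 0.   -0.01]
s8 s9 plate 0.923 [0.08 0.01]
s9 s10 modL 0.936 [ 0.04 -0.03]
s9 s10 modR 0.996 [-0.08  0.03]
s9 s10 dock 0.991 [-0.03 -0.02]
s9 s10 plate 0.868 [ 0.23 -0.1 ]
s8 s10 modL 0.92 [ 0.   -0.03]
s8 s10 modR 0.962 [-0.24 -0.12]
s8 s10 dock 0.987 [-0.02 -0.01]
s8 s10 plate 0.844 [ 0.21 -0.06]
```

Call:
play_rows --commands '[[[0,1,0,0,0,0,0],[0,0,0,0,0,0,0],[0,0,0,0,0,0,0]]]'

```text
time: 35.88
tcp_pos: [548.4, -278.1, 135.1]
eef_rot: [-0.471, -0.452, 0.546, -0.525]
wrist_force: [0.0, -10.9, -2.4]
grip_width: 0.5
```

Call:
play_rows --commands '[[[0,1,0,0,0,0,0],[0,0,0,0,0,0,0],[0,0,0,0,0,0,0]]]'

```text
time: 36.13
tcp_pos: [548.4, -278.0, 135.1]
eef_rot: [-0.471, -0.452, 0.546, -0.526]
wrist_force: [2.0, -13.9, -4.6]
grip_width: 0.3
```

Call:
play_rows --commands '[[[0,-8,0,0,0,0,0],[0,-15,0,0,0,0,0],[0,-5,30,0,0,0,0],[0,0,40,0,0,0,0],[0,0,40,0,0,0,0]]]'

```text
time: 36.55
tcp_pos: [547.2, -302.6, 244.3]
eef_rot: [-0.472, -0.455, 0.545, -0.522]
wrist_force: [0.7, 0.4, 0.2]
grip_width: 0.5
```

Call:
play_rows --commands '[[[1.3,38,5,0,0,0,0],[1.3,40,0,0,0,0,0],[1.3,40,0,0,0,0,0],[1.3,40,0,0,0,0,0],[1.3,40,0,0,0,0,0]]]'

```text
time: 36.97
tcp_pos: [554.3, -103.0, 249.7]
eef_rot: [-0.472, -0.454, 0.545, -0.523]
wrist_force: [1.1, -0.1, 0.4]
grip_width: 0.3
```

Call:
play_rows --commands '[[[1.3,40,0,0,0,0,0],[1,20,0,0,0,0,0],[0,0,0,0,0,0,0],[0,0,0,0,0,0,0],[0,0,0,0,0,0,0]]]'

```text
time: 37.38
tcp_pos: [557.0, -45.5, 249.6]
eef_rot: [-0.472, -0.454, 0.545, -0.524]
wrist_force: [0.1, -0.8, 0.3]
grip_width: 0.2
```

```bash
python3 - <<'E'
from h import *
s=readout.state(); print(s["tcp_pos"].round(1),tilt(1),s["wrist_force"].round(1),(pose(1,.14,28)-s["tcp_pos"]).round(1),pose(1,.14,13).round(1))
im=camera("scene"); cv2.imwrite("pics/s11.png",im); g=cv2.cvtColor(im,cv2.COLOR_BGR2GRAY)
n,l,st,ce=cv2.connectedComponentsWithStats((g<45).astype(np.uint8))
for i in range(1,n):
    if 60<st[i,4]<300 and 150<ce[i][0]<285 and 220<ce[i][1]<300: print(st[i],((ce[i]-[145,205])*4).round(1))
E
python3 cmp.py s9,s11
```

```text
[557.  -45.5 249.6] (np.float64(0.14310504513668332), np.float64(-0.009705559630809619)) [ 0.1 -0.8  0.3] [   0.3  -17.3 -120.3] [556.7 -77.7 131.4]
[264 239   9  18 121] [492.9 171.4]
[166 268   8  19 111] [ 98.2 289.9]
s9 s11 modL 0.995 [0.01 0.02]
s9 s11 modR 0.995 [-0.07 -0.02]
s9 s11 dock 0.994 [0. 0.]
s9 s11 plate 0.924 [ 0.05 -0.  ]
```

Call:
play_rows --commands '[[[0,3,-30,0,0,0,0],[0,0,-35,0,0,0,0],[0,-3,-30,0,0,0,0],[0,-5,-17,0,0,0,0],[0,-5,-5,0,0,0,0]]]'

```text
time: 37.85
tcp_pos: [554.4, -55.7, 128.7]
eef_rot: [-0.471, -0.455, 0.547, -0.521]
wrist_force: [-0.3, -0.6, -0.4]
grip_width: 0.7
```

Call:
play_rows --commands '[[[0,-5,0,0,0,0,0],[0,-4,0,0,0,0,0],[0,-4,0,0,0,0,0],[0,0,0,0,0,0,0],[0,0,0,0,0,0,0]]]'

```text
time: 38.27
tcp_pos: [557.8, -68.3, 134.3]
eef_rot: [-0.473, -0.453, 0.545, -0.525]
wrist_force: [0.6, -0.1, -0.2]
grip_width: 0.4
```

Call:
play_rows --commands '[[[0,-3,0,0,0,0,0],[0,0,0,0,0,0,0],[0,0,0,0,0,0,0]]]'

```text
time: 38.52
tcp_pos: [557.1, -70.7, 133.0]
eef_rot: [-0.472, -0.454, 0.545, -0.524]
wrist_force: [-0.8, -0.1, 0.5]
grip_width: 0.2
```

Call:
play_rows --commands '[[[0,-2,0,0,0,0,0],[0,0,0,0,0,0,0],[0,0,0,0,0,0,0]]]'

```text
time: 38.77
tcp_pos: [556.9, -72.7, 132.7]
eef_rot: [-0.472, -0.454, 0.545, -0.524]
wrist_force: [-0.6, -0.7, -0.0]
grip_width: 0.4
```

Call:
play_rows --commands '[[[0,-2,0,0,0,0,0],[0,0,0,0,0,0,0],[0,0,0,0,0,0,0]]]'

```text
time: 39.02
tcp_pos: [557.0, -74.8, 132.7]
eef_rot: [-0.472, -0.454, 0.545, -0.524]
wrist_force: [-0.2, -0.9, -0.2]
grip_width: 0.1
```

Call:
play_rows --commands '[[[0,-1,0,0,0,0,0],[0,0,0,0,0,0,0],[0,0,0,0,0,0,0]]]'

```text
time: 39.27
tcp_pos: [557.0, -75.6, 132.7]
eef_rot: [-0.472, -0.454, 0.545, -0.524]
wrist_force: [0.1, 1.1, 0.6]
grip_width: 0.5
```

Call:
play_rows --commands '[[[0,-1,0,0,0,0,0],[0,0,0,0,0,0,0],[0,0,0,0,0,0,0]]]'

```text
time: 39.52
tcp_pos: [556.9, -75.9, 132.7]
eef_rot: [-0.472, -0.454, 0.544, -0.524]
wrist_force: [0.1, 5.0, 1.7]
grip_width: 0.6
```

Call:
play_rows --commands '[[[0,-1,0,0,0,0,0],[0,0,0,0,0,0,0],[0,0,0,0,0,0,0]]]'

```text
time: 39.77
tcp_pos: [556.9, -76.5, 132.9]
eef_rot: [-0.473, -0.454, 0.544, -0.523]
wrist_force: [-1.0, 7.2, 2.3]
grip_width: 0.3
```

Call:
play_rows --commands '[[[0,-1,0.2,0.3,0,0,0],[0,0,0,0,0,0,0],[0,0,0,0,0,0,0]]]'

```text
time: 40.02
tcp_pos: [556.9, -77.1, 133.1]
eef_rot: [-0.474, -0.456, 0.543, -0.522]
wrist_force: [-0.3, 9.0, 3.2]
grip_width: 0.6
```

Call:
play_rows --commands '[[[0,-1,0.2,0.3,0,0,0],[0,0,0,0,0,0,0],[0,0,0,0,0,0,0]]]'

```text
time: 40.27
tcp_pos: [556.9, -77.7, 133.2]
eef_rot: [-0.476, -0.458, 0.542, -0.52]
wrist_force: [-1.7, 9.8, 3.5]
grip_width: 0.6
```

Call:
play_rows --commands '[[[0,-1,0.2,0.3,0,0,0],[0,0,0,0,0,0,0],[0,0,0,0,0,0,0]]]'

```text
time: 40.52
tcp_pos: [556.9, -78.3, 133.4]
eef_rot: [-0.477, -0.459, 0.54, -0.519]
wrist_force: [-0.8, 10.5, 4.3]
grip_width: 0.3
```

```bash
python3 - <<'E'
from h import *
s=readout.state(); print(s["tcp_pos"].round(1),tilt(1),s["wrist_force"].round(1))
cv2.imwrite("pics/s12.png",camera("scene"))
E
python3 cmp.py s11,s12 s8,s12
```

```text
[556.9 -78.3 133.4] (np.float64(0.12268700545984308), np.float64(-0.034967348024543876)) [-0.8 10.5  4.3]
s11 s12 modL 0.997 [0.02 0.03]
s11 s12 modR 0.992 [-0.06  0.12]
s11 s12 dock 0.995 [-0.01 -0.01]
s11 s12 plate 0.995 [0.02 0.  ]
s8 s12 modL 0.997 [-0.01 -0.03]
s8 s12 modR 0.962 [-0.24 -0.05]
s8 s12 dock 0.991 [ 0.01 -0.02]
s8 s12 plate 0.995 [ 0.03 -0.01]
```

Lever a stops at about 0.165 rad. Beyond that it only flexes, and the module moves no more than about 0.3 mm and comes back. Retreat and hand in.

Call:
play_rows --commands '[[[0,8,0,0,0,0,0],[0,15,0,0,0,0,0],[0,8,30,0,0,0,0],[0,0,40,0,0,0,0],[0,0,30,0,0,0,0]]]'

```text
time: 40.98
tcp_pos: [557.1, -49.6, 235.4]
eef_rot: [-0.476, -0.458, 0.541, -0.521]
wrist_force: [0.7, 0.4, 1.2]
grip_width: 0.5
```

Call:
play_rows --commands '[[[0,0,0,0,0,0,0],[0,0,0,0,0,0,0],[0,0,0,0,0,0,0],[0,0,0,0,0,0,0],[0,0,0,0,0,0,0]]]'

```text
time: 41.4
tcp_pos: [556.0, -49.7, 231.4]
eef_rot: [-0.475, -0.459, 0.542, -0.519]
wrist_force: [-0.1, -0.1, 0.2]
grip_width: 0.3
```

```bash
python3 - <<'E'
from h import *
s=readout.state(); print(s["tcp_pos"].round(1),s["time"],s["wrist_force"].round(1))
im=camera("scene"); cv2.imwrite("pics/s13.png",im); g=cv2.cvtColor(im,cv2.COLOR_BGR2GRAY)
n,l,st,ce=cv2.connectedComponentsWithStats((g<45).astype(np.uint8))
for i in range(1,n):
    if 60<st[i,4]<300 and 150<ce[i][0]<285 and 220<ce[i][1]<300: print(st[i],((ce[i]-[145,205])*4).round(1))
E
python3 cmp.py s11,s13 s12,s13; python3 -c "
from plant import ticket; print(ticket.close_job())"
```

```text
[556.  -49.7 231.4] 41.4 [-0.1 -0.1  0.2]
[264 239   9  18 123] [492.6 171. ]
[166 268   8  20 111] [ 97.8 290.2]
s11 s13 modL 0.997 [-0.02  0.02]
s11 s13 modR 0.998 [-0.01  0.02]
s11 s13 dock 0.994 [ 0.01 -0.01]
s11 s13 plate 0.995 [0.   0.01]
s12 s13 modL 0.997 [-0.01 -0.01]
s12 s13 modR 0.993 [ 0.02 -0.05]
s12 s13 dock 0.994 [0.01 0.01]
s12 s13 plate 0.995 [0.03 0.01]
the job is handed in; nothing more can be done
None
```

The job is handed in at 41.4 s. By my checks the module is home on both stops, but I inferred that from force and movement; I did not measure the gaps at the stop screws.

**What I did:** I took the silver module from the wooden rest, set it on the jaws of the open levers and let go. I then swung lever a and lever b in to about 0.28 rad each, and after that each one until it gave no more. I never pressed the module itself. I pressed each lever twice.

**Last checks:**
- **Forces:** the highest push was about 17 N on lever a and 14 N on lever b, below the 25 N limit.
- **Lever angles:** I estimate lever a stopped at about 0.16 rad and lever b at about -0.13 rad. Both are below the 0.25 limit.
- **Module position:** the before-and-after pictures of the last press, with the arm clear both times, show the module unmoved to within about 0.1 mm. The arm touched nothing at the end.

**What disagreed:**
- **Lever a's stop was springy:** it kept giving about 0.5 mm for each millimetre I pushed, and sprang back when released. The module's end moved only about 0.3 mm under that load, so I took this as flex.
- **Lever b's hard stop was beyond where I think the module landed:** it came at about -0.15 rad, so it may be the lever's own limit.

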